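Clamp the tube rack in the hold-down

TASK

Slide the tube rack along the hold-down's plate until its end is fully home between the rails and against the stop. Then run the clamp arm down its bar until the foot bears on the rack and the arm cocks and binds on the bar, and screw the handle clockwise until the rack is clamped tight. Let go of everything, and leave the other things on the bench where they are.

Things in the scene. Friction and masses are not known exactly. Their poses are not given: they have to be found in the camera images.
- holddown: Fixed hold-down. Origin on the table; x is the way the rack slides home. Aluminium plate x -200 to +130, 120 mm wide, top at z 16. Stop at x +85, 68 wide, 40 tall. Rails 14 mm tall, 68 mm apart, x +35 to +85, with mouths flaring to 100 mm apart at x -11. Upright bar 12 x 30 mm at x +100, top at z 260; the clamp arm rides on it and reaches 85 mm from it in -x.
- home (a point): Point on the plate's top at the foot of the stop's face, midway between the rails; axes as the hold-down's. The rack is home when rack_end lies here.
- rack: Loose blue rack 170 x 60 x 45 mm, 0.25 to 0.5 kg, on the plate 70 to 100 mm short of home, slightly askew. Origin: centre of underside; x along it, toward the stop. The +x half has a flat bare top for the clamp's foot; the -x half has 2 rows of 3 white-capped tubes, to z 65. Push its -x end face, or pinch its 60 mm width 18 mm from that end, below z 40, clear of the arm.
- rack_end (a point): Middle of the lower edge of the rack's leading end face (x +85 mm of the rack); axes as the rack's.
- jaw (a joint): How far the clamp arm has slid down its bar, m: 0 top, limit 0.11. With the screw at 0 the foot meets the rack's top at 0.082, less 0.0025 per rad on the handle. It stays where left; sliding it down takes about 6 N, up about 14 N.
- beam (a joint): Tilt of the clamp arm on its bar, rad: 0 square; the foot's end rises as it grows. Pressing a tab down with the foot on the rack cocks the arm (about 12 N in all); at about 0.045 it binds on the bar and can no longer slip up. More force then does little: the screw must do the rest.
- tab_a (a point): Middle of the top of one press tab: flat steel wing, 28 mm along the hold-down's x, 80 mm along y, 8 thick, sideways on the arm's sliding head at the bar. The point is 80 mm from the bar's centre toward +y, 21 mm from the tab's end. Pressing it down slides the arm. The head is 66 mm tall, centred at the tabs' height.
- tab_b (a point): The same on the other press tab, toward -y of the hold-down.
- foot: Round black rubber foot, 34 mm across, at the screw's lower end; origin at the centre of its underside. It is sprung, about 5 N per mm.
- handle_grip (a point): Grip point on the screw's axis, in the black bar handle on top of the screw: 56 mm long along this point's y, 14 mm thick along its x, 32 mm tall. The point is 14 mm below the bar's top and 50 mm above the arm's top. The screw's axis is 85 mm from the upright bar's centre.
- handle (a joint): Handle turn, rad, 0 to 6.3, starts at 0 to 0.4; grows clockwise from above, lowering foot and handle 2.5 mm per rad (handle 1.6 once bound, as the arm flexes). Needs 0.15 to 0.25 N m; stays where left. Pressing it down can slip a bound arm. A cocked arm's foot starts at about 7 N and each rad adds about 10 N. Tight is over 20 N: 1.5 to 2.4 rad after binding (2 rad more if the arm was not cocked first).
- jar: Bystander, to be left alone: glass jar, 72 mm across, 100 mm tall, brass lid; stands beyond the bar's end of the plate. Origin at the centre of its underside.
- pipette: Bystander, to be left alone: black pipette, about 215 mm long, lying beside the plate on its far side. Origin at the centre of its underside.
- tipbox: Bystander, to be left alone: white tip box 120 x 85 x 68 mm. Origin at the centre of its underside.
- lowrack: Bystander, to be left alone: second, low tube rack, 200 x 110 x 28 mm (44 mm with caps), not the one to clamp. Origin at the centre of its underside.
- washbottle: Bystander, to be left alone: white bottle, 72 mm across, 170 mm tall. Origin at the centre of its underside.
- beaker: Bystander, to be left alone: glass beaker, 80 mm across, 100 mm tall. Origin at the centre of its underside.
- marker: Bystander, to be left alone: black marker pen, 130 mm long, 18 mm thick, lying on the robot's side of the plate. Origin at the centre of its underside.
There are look-alikes about, which are no part of the job. What is shaped like the rack but red or yellow is not meant.

How it is judged (in metres and radians):
On the way, in this order (a step that is already met when the one before it is completed fails the run):
1. the rack is home: on the plate, between the rails, its end against the stop (x of rack_end in the frame of home above -0.006 m and y of rack_end in the frame of home between -0.008 and 0.008 m and z of rack_end in the frame of home below 0.004 m and angle between the x axis of rack and the x axis of holddown, either way round below 0.1 rad), for 0.2 s.
2. the clamp arm has been run down: its foot bears on the rack and the arm has cocked on its bar (contact force between foot and rack above 1.5 N and value of joint beam above 0.035 rad), for 0.2 s.
3. the handle has been screwed on and the foot presses the rack with over 20 N (contact force between foot and rack above 20 N and value of joint handle above 0.8 rad), for 0.2 s.
At the end, for the whole second after the job is handed in: The rack stands at rest on the plate with its end within 6 mm of the stop, within 8 mm of the rails' middle and square to 0.1 rad; the clamp arm is cocked on its bar (tilt over 0.035 rad), the handle stands past 0.8 rad, and the foot presses the rack with more than 20 N by itself (all of step 1 and all of step 3 and value of joint beam above 0.035 rad and linear speed of rack below 0.01 m/s); the robot touches nothing.
It fails at once if a bystander is pushed more than 30 mm from its place (distance of any of jar, pipette, tipbox, lowrack, washbottle, beaker, marker from where it was at the start of the episode above 0.03 m).
It fails at once if a bystander is toppled (angle between any of jar, washbottle, beaker, tipbox, lowrack's own z axis and vertical above 0.6 rad).
It also fails if it takes over 69 s, if anything falls off the work surface, if the arm or the gripper's body presses on something with over 40 N, if the wrist force passes 120 N, or if a joint passes its speed limit or range.

ROBOT

A 6-joint arm with a two-finger parallel gripper is mounted at the origin on the work surface. World frame = base frame: x ahead of the robot, y to its left, z up, the work surface at z = 0. Lengths are in mm, angles in rad, forces in N, time in s.
With the tool pointing down it reaches from about 350 to 875 mm from the base axis. Payload 4.2 kg.
Tool frame: the origin (TCP) lies at the very end of the fingers, on their centre line; the grasp point (between the pads) lies 19 mm behind it; z points along the fingers, y is the direction in which the jaws open and shut (so a half turn about z gives the same grasp; the last joint's range is limited). The gripper opens to 85 mm and grips with 20 to 120 N. Pads are 22 mm wide; open, the fingers measure 114 mm over their backs; the gripper's body (76 mm by 85 mm) begins 54 mm behind the grasp point. The pads swing forward as they close: fully open they stand 13 mm farther back than shut.
Start: joints at [-0.938, 0.385, 0.008, 0, -1.194, -0.259], TCP at [228.236, -581.814, 231.312] pointing down, gripper open.
Joint ranges: [-3.14, 3.14], [-1.21, 2.06], [-1.07, 1.41], [-3.16, 2.05], [-2.99, -0.16], [-3.1, 3.1]. Speed limits (rad/s): [2.79, 2.79, 3.14, 3.14, 3.14, 3.14].

INTERFACE

Orientations are given as a unit quaternion [x, y, z, w].
In Python, from bench import read_state, get_image, camera_params, job_done gives the robot as it stands.
- The arm moves only by the tool send_rows, never from a script. Its arguments are lists of equal length, an entry for each row: "translation": the shift along the tool's x, y, z in m, a list of three; "yaw": the turn about the tool's z in degrees; "fingers": the closure in counts, from 0 (fully open) to 255 (shut). A call has 1 to 12 rows; each row is the pose to reach, as a shift and turn from the pose measured when the call began, along the tool's axes at that moment; what a row does not reach only later rows make up. A row lasts 1/10 s, in which the tool goes at most 50 mm and 8.59 degrees, less where a joint would pass 70% of its speed; a pose out of reach is approached as far as the arm can. A call with a gripper value outside its range is refused whole. The fingers move at their own pace and stop on an object; the grip force is fixed at half the most. Time passes only in rows, so rows that repeat a pose let the fingers close. It gives the time, the measured TCP pose, the force and the opening at its end, in the units of the state.
- read_state(): the state, without advancing time (a new reading comes with each control period).
- get_image(name): name is "side" or "top" or "wrist"; returns the picture (400x640x3 uint8, blue, green, red); there is no depth.
- camera_params(name): a dict with "mtx" (3x3 intrinsics, pixels), "k1" (the pictures are not rectified: a ray, as slopes to the right and down, at radius r is drawn at 1 + k1 r^2 times it, then the intrinsics apply), "rvec" (rotation vector, rad) and "tvec" (3), from world to camera coordinates, as OpenCV has them; the wrist camera has in their place "tool_from_camera" (4x4, takes a point from camera to tool coordinates, whose origin is the TCP and whose axes are the flange's). Camera axes: x right, y down, z forward; pixel columns grow to the right and rows downward; lengths in mm; the calibration is good to about 2 mm. A picture is of the moment at which its call begins: read the wrist's pose just before it. camera_params takes no time and is no camera call.
- job_done(): hands the job in, once; it reports no verdict.
The state is a dict: "clock": time; "joints": joint angles; "joint_vel": joint speeds; "joint_efforts": joint torques, N m; "position": TCP position; "ee_rot": TCP orientation; "contact_force": force on the tool from outside, world axes, zero at the start; "wrist_torque": the same for the moment, N m; "gripper_width": finger opening in mm.
Only numpy, scipy, OpenCV 4.12 (cv2) and the standard library are available. Lean on these libraries where they do the work, as an engineer would, in place of code of your own. Each camera call takes 0.05 s, during which the arm holds its last target.

## Working session

There is one attempt and no reset: what is moved stays moved. The work goes in short steps, Python scripts to look and compute and a tool call to move; the robot and the scene stay as the last step left them, time stands still between calls to the robot, and variables do not carry over. Pictures are saved under pics/ and viewed, and the job is handed in when it is done.

Besides the shell and the picture viewer there is one more tool, called after "Emit:" as a command line: name --pt "numbers of a row" for each row, then --argument value for the rest. send_rows: Moves the arm, as the interface text tells. Its arguments: {"type":"object","properties":{"translation":{"type":"array","items":{"type":"array","items":{"type":"number"}}},"yaw":{"type":"array","items":{"type":"number"}},"fingers":{"type":"array","items":{"type":"number"}}},"required":["translation","yaw","fingers"]}

```bash
ls; mkdir -p pics
cat > h.py <<'E'
import numpy as np, cv2, json
from bench import read_state,get_image,camera_params,job_done
E
python3 - <<'E'
from h import *
s=read_state()
for k,v in s.items(): print(k,np.round(v,3))
for n in ['side','top','wrist']:
    im=get_image(n); cv2.imwrite(f'pics/{n}0.png',im); p=camera_params(n); print(n,p)
E
```

```text
pics
clock 0.0
joints [-0.938  0.386  0.007 -0.    -1.194 -0.259]
joint_vel [-0.001 -0.001 -0.     0.    -0.    -0.   ]
joint_efforts [ 0.0000e+00 -3.9229e+01  1.8840e+01  4.1860e+00 -5.0000e-03  0.0000e+00]
position [ 228.012 -581.284  230.223]
ee_rot [-0.186  0.983  0.001 -0.   ]
contact_force [-0.323  0.823 -0.432]
wrist_torque [0.035 0.015 0.031]
gripper_width 85.669
side {'mtx': array([[418.51480899,   0.        , 308.07713802],
       [  0.        , 418.51480899, 201.30316695],
       [  0.        ,   0.        ,   1.        ]]), 'k1': -0.0027276162943381263, 'rvec': array([ 0.50909105, -2.63352489,  1.27863682]), 'tvec': array([ 493.15204793,  255.32952199, 1184.67568793])}
top {'mtx': array([[433.17086877,   0.        , 313.82183351],
       [  0.        , 433.17086877, 201.31551531],
       [  0.        ,   0.        ,   1.        ]]), 'k1': -0.06693289790485468, 'rvec': array([ 2.11455335, -2.12817264,  0.19945735]), 'tvec': array([  19.49907999,  545.15683517, 1304.17384153])}
wrist {'mtx': array([[306.95808697,   0.        , 317.57883036],
       [  0.        , 306.95808697, 200.39891863],
       [  0.        ,   0.        ,   1.        ]]), 'k1': 0.015141599832269231, 'tool_from_camera': array([[-5.53790645e-04, -9.44596620e-01, -3.28233025e-01,
         8.52233763e+01],
       [ 9.99999769e-01, -6.52807393e-04,  1.91477201e-04,
        -3.90522774e-01],
       [-3.95141662e-04, -3.28232843e-01,  9.44596763e-01,
        -1.42862770e+02],
       [ 0.00000000e+00,  0.00000000e+00,  0.00000000e+00,
         1.00000000e+00]])}
```

View pics/side0.png

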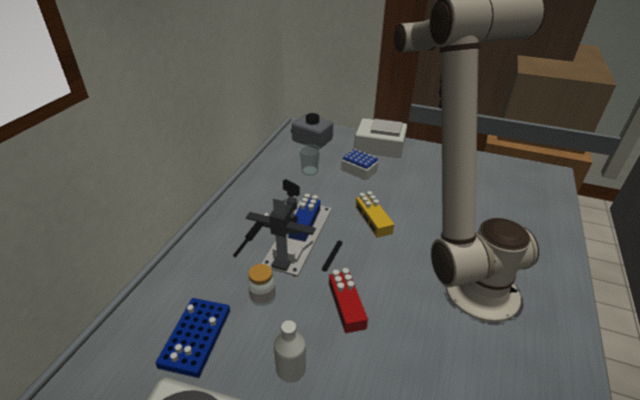

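View pics/top0.png

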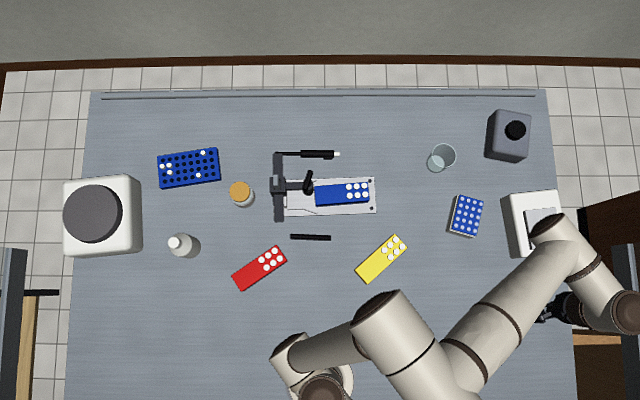

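View pics/wrist0.png

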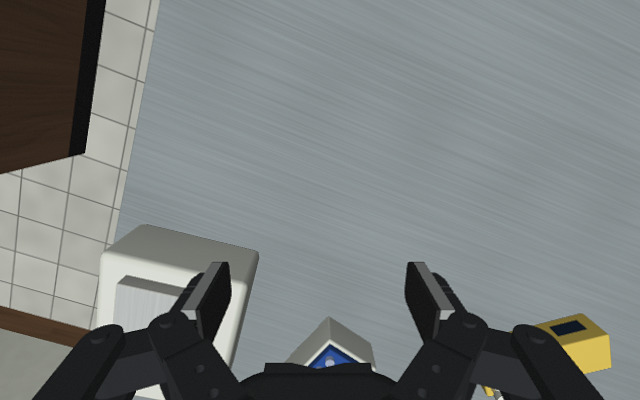

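Candidates for the rack (top image): the blue rack on the plate (342,194), the blue low rack (189,168), the blue-topped tip rack (466,216), red (259,268) and yellow (381,259). By the description I take the blue one on the plate at (342,194), and check it in a close crop.

```bash
cat >> h.py <<'E'
from scipy.spatial.transform import Rotation as Ro
def cam(n,s=None):
    p=camera_params(n)
    if 'rvec' in p:
        R=cv2.Rodrigues(np.array(p['rvec'],float))[0]; t=np.array(p['tvec'],float).ravel()
    else:
        s=s or read_state()
        T=np.eye(4);T[:3,:3]=Ro.from_quat(s['ee_rot']).as_matrix();T[:3,3]=s['position']
        M=np.linalg.inv(T@np.array(p['tool_from_camera']));R=M[:3,:3];t=M[:3,3]
    return np.array(p['mtx']),np.array([p['k1'],0,0,0.]),R,t
def proj(c,P):
    K,d,R,t=c
    return cv2.projectPoints(np.atleast_2d(np.array(P,float)),cv2.Rodrigues(R)[0],t,K,d)[0].reshape(-1,2)
def ray(c,uv):
    K,d,R,t=c
    q=cv2.undistortPoints(np.array(uv,float).reshape(-1,1,2),K,d).reshape(-1,2)
    D=np.c_[q,np.ones(len(q))]@R
    return -R.T@t, D/np.linalg.norm(D,axis=1,keepdims=True)
def onplane(c,uv,z):
    o,D=ray(c,uv); return o+D*((z-o[2])/D[:,2])[:,None]
def tri(c1,u1,c2,u2):
    o1,d1=ray(c1,[u1]);o2,d2=ray(c2,[u2]);d1=d1[0];d2=d2[0]
    s=np.linalg.lstsq(np.c_[d1,-d2],o2-o1,rcond=None)[0]
    a=o1+s[0]*d1;b=o2+s[1]*d2
    return (a+b)/2,np.linalg.norm(a-b)
def crop(im,x0,y0,x1,y1,f,name):
    cv2.imwrite(name,cv2.resize(im[y0:y1,x0:x1],None,fx=f,fy=f,interpolation=cv2.INTER_CUBIC))
E
python3 - <<'E'
from h import *
im=cv2.imread('pics/top0.png'); crop(im,265,140,395,250,6,'pics/topc.png')
im=cv2.imread('pics/side0.png'); crop(im,225,170,355,280,6,'pics/sidec.png')
E
```

```text
(no output)
```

View pics/topc.png

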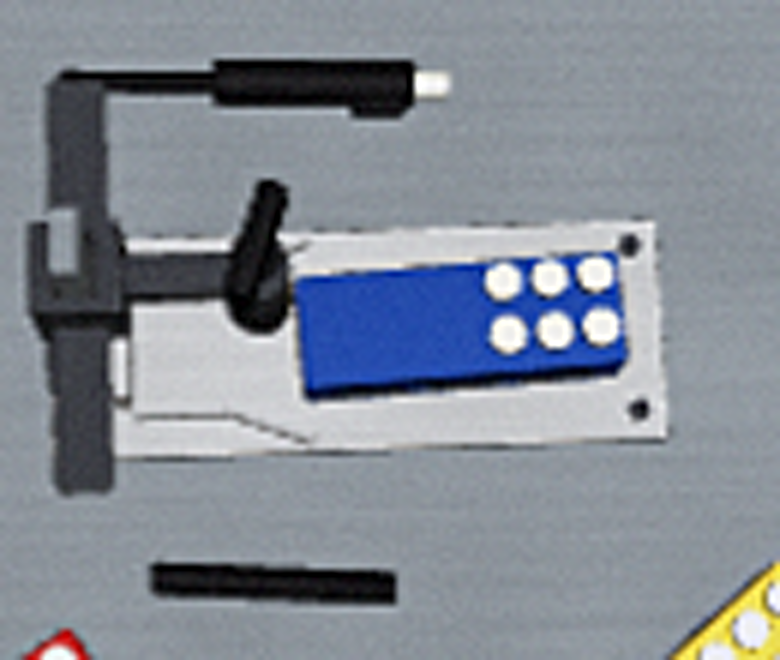

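View pics/sidec.png

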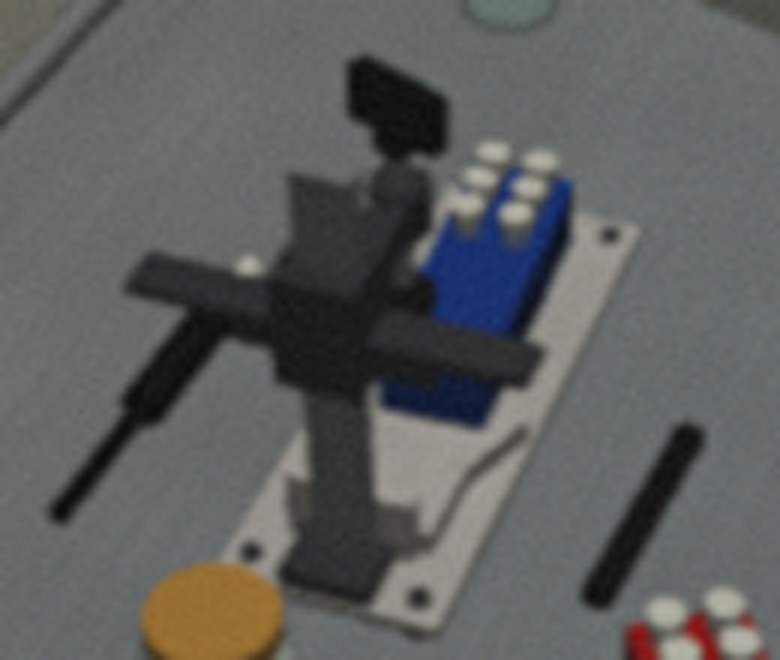

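The crop shows the blue rack with six white caps on the plate (whole image ≈ (342,194)), leading end at left, short of the stop at ≈(286,200). The dark T is the clamp arm with tabs at ≈(278,163) and (279,215).

Run:
```python
from h import *
c=cam('top'); cs=cam('side')
im=cv2.imread('pics/top0.png')
f=lambda p,o=(265,140):np.array(p)/6.-0.5+1/12+np.array(o)
P=lambda l,z:onplane(c,f(l),z)
pl=P([(655,222),(664,438),(115,458),(120,238)],16); print('plate',pl.round(1))
# rack mask
hsv=cv2.cvtColor(im,cv2.COLOR_BGR2HSV); m=cv2.inRange(hsv,(105,130,120),(125,255,255)); m[:, :312]=0;m[:,375:]=0;m[:170]=0;m[215:]=0
cn=max(cv2.findContours(m,0,2)[0],key=cv2.contourArea); print(cv2.minAreaRect(cn))
rk=P([(296,278),(308,388),(624,360),(614,254)],61); print('rack',rk.round(1))
print('camera centre',ray(c,[(320,200)])[0])
# yaw estimates
def yaw(a,b): d=b-a; return np.degrees(np.arctan2(d[1],d[0]))
print('plate long', yaw(pl[1],pl[2]),yaw(pl[0],pl[3]),'end',yaw(pl[1],pl[0])+90)
print('rack long', yaw(rk[2],rk[1]),yaw(rk[3],rk[0]), np.linalg.norm(rk[2]-rk[1]),np.linalg.norm(rk[3]-rk[0]),np.linalg.norm(rk[0]-rk[1]))
# wrist-independent: side view corner of plate near
g=lambda p:f(p,(225,170))
sp=onplane(cs,g([(437,632),(640,228),(225,565)]),16); print('side plate corners',sp.round(1))
```

```text
plate [[ 632.8 -179.5   16. ]
 [ 514.1 -180.4   16. ]
 [ 505.3  112.4   16. ]
 [ 625.7  110.6   16. ]]
((341.20001220703125, 192.90003967285156), (18.27000617980957, 53.73042678833008), 85.2363510131836)
rack [[ 592.6   15.4   61. ]
 [ 534.2    9.5   61. ]
 [ 547.9 -154.5   61. ]
 [ 604.4 -151.    61. ]]
camera centre [ 290.2573355    14.50947361 1383.4687392 ]
plate long 91.7267645069345 91.38960450602787 end 90.46019314482646
rack long 94.76496068431538 94.05672099882459 164.64147859491106 166.81270755210582 58.681874201973876
side plate corners [[ 504.5  150.3   16. ]
 [ 516.9 -178.9   16. ]
 [ 619.8  148.9   16. ]]
```

```bash
cat >> h.py <<'E'
def go(target,ang=None):
    "tool-frame shift to world target TCP (mm), yaw deg to put tool x at world angle ang"
    s=read_state();R=Ro.from_quat(s['ee_rot']).as_matrix()
    a=np.degrees(np.arctan2(R[1,0],R[0,0]))
    sh=R.T@(np.array(target)-s['position'])
    print('pos',np.round(s['position'],1),'toolx ang',round(a,2),'j',np.round(s['joints'],2),'F',np.round(s['contact_force'],1),'w',round(s['gripper_width'],1),'t',s['clock'])
    print('shift m',np.round(sh/1000,4), 'yaw', None if ang is None else round(-((ang-a+180)%360-180),2))
E
python3 - <<'E'
from h import *
go([575,-137,150],-88.3)
E
```

```text
pos [ 228.1 -581.4  230.5] toolx ang -158.59 j [-0.94  0.39  0.01 -0.   -1.19 -0.26] F [-0.   0.2  0.6] w 85.5 t 0.15
shift m [-0.4852  0.287   0.0809] yaw -70.29
```

Emit:
send_rows --pt "-0.04 0.024 0.0" --pt "-0.08 0.048 0.0" --pt "-0.12 0.072 0.0" --pt "-0.16 0.096 0.0" --pt "-0.2 0.12 0.0" --pt "-0.24 0.143 0.01" --pt "-0.28 0.166 0.02" --pt "-0.32 0.19 0.03" --pt "-0.36 0.214 0.045" --pt "-0.4 0.238 0.06" --pt "-0.444 0.263 0.075" --pt "-0.485 0.287 0.081" --yaw '[-6,-12,-18,-24,-30,-36,-42,-48,-54,-60,-66,-70.3]' --fingers '[0,0,0,0,0,0,0,0,0,0,0,0]'

```text
clock: 1.35
position: [574.3, -135.8, 148.3]
ee_rot: [0.719, -0.695, -0.002, 0.001]
contact_force: [0.8, -1.3, -0.2]
gripper_width: 85.3
```

Run:
```python
from h import *
go([575,-137,150],-88.3)
s=read_state(); im=get_image('wrist'); cv2.imwrite('pics/w1.png',im); json.dump({k:np.array(v).tolist() for k,v in s.items()},open('w1.json','w'))
```

```text
pos [ 574.3 -135.8  148.3] toolx ang -88.1 j [ 0.04  0.4  -0.19 -0.   -0.98 -0.01] F [ 0.8 -1.3 -0.2] w 85.3 t 1.35
shift m [ 0.0012 -0.0007 -0.0017] yaw 0.2
```

View pics/w1.png

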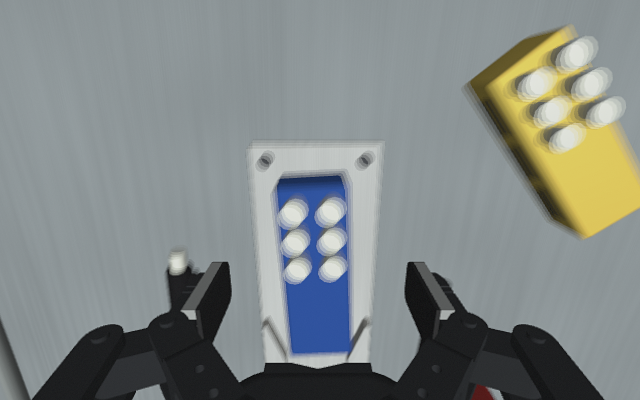

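Run:
```python
from h import *
go([575,-137,150],-88.3)
s=read_state(); im=get_image('wrist'); cv2.imwrite('pics/w2.png',im); json.dump({k:np.array(v).tolist() for k,v in s.items()},open('w2.json','w'))
crop(im,230,130,410,380,3.2,'pics/w2c.png')
```

```text
pos [ 579.1 -131.2  147.6] toolx ang -87.67 j [ 0.05  0.4  -0.19 -0.   -0.98 -0.01] F [ 3.3  0.3 -0.5] w 85.4 t 1.4
shift m [ 0.0056  0.0043 -0.0025] yaw 0.63
```

View pics/w2c.png

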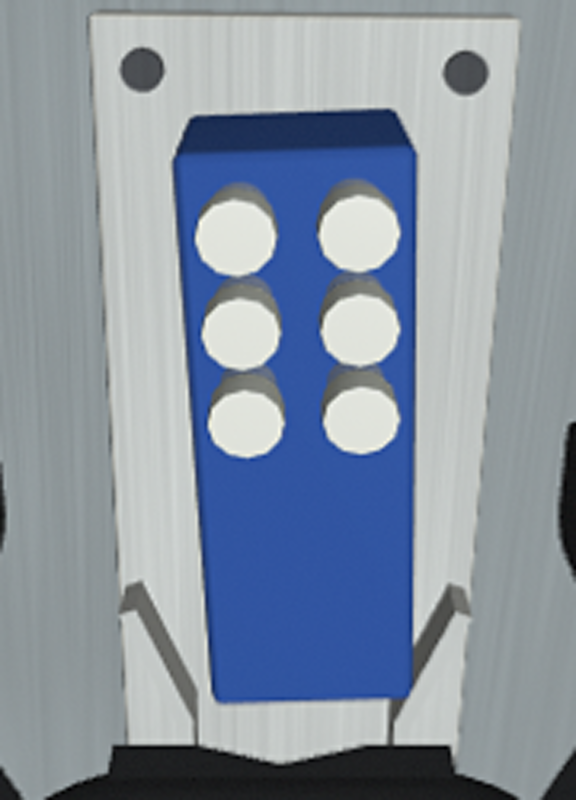

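Run:
```python
from h import *
s=json.load(open('w2.json'));c=cam('wrist',s)
f=lambda p:np.array(p)/3.2-0.5+.5/3.2+np.array((230,130))
P=lambda l,z:onplane(c,f(l),z)
pl=P([(92,14),(519,18),(127,740),(452,745)],16); rk=P([(175,158),(415,155),(214,697),(410,694)],61); rb=P([(188,113),(393,108)],16)
yaw=lambda a,b:np.degrees(np.arctan2(*(b-a)[1::-1]))
print('plate',pl.round(1),yaw(pl[0],pl[2]),yaw(pl[1],pl[3]),yaw(pl[1],pl[0])+90)
print('rack',rk.round(1),yaw(rk[0],rk[2]),yaw(rk[1],rk[3]),np.linalg.norm(rk[0]-rk[2]),np.linalg.norm(rk[1]-rk[3]),np.linalg.norm(rk[1]-rk[0]))
print('rack rear bottom',rb.round(1)); 
print('rail mouth tips',P([(135,583),(458,588)],30).round(1))
```

```text
plate [[ 632.8 -180.5   16. ]
 [ 515.5 -184.1   16. ]
 [ 626.    77.1   16. ]
 [ 508.9   74.6   16. ]] 91.51158381795513 91.45736887764599 91.76668319140808
rack [[ 605.3 -152.9   61. ]
 [ 547.5 -156.    61. ]
 [ 593.    11.6   61. ]
 [ 535.2    8.1   61. ]] 94.2963451515022 94.30919285958721 164.98545493859356 164.55661822576945 57.87814596457994
rack rear bottom [[ 606.2 -153.8   16. ]
 [ 548.1 -157.6   16. ]]
rail mouth tips [[620.6  -2.8  30. ]
 [516.9  -5.1  30. ]]
```

Run:
```python
from h import *
go([575.3,-139,20],-85.7)
```

```text
pos [ 577.  -133.4  148.1] toolx ang -87.89 j [ 0.05  0.4  -0.19 -0.   -0.98 -0.01] F [ 0.4 -0.3  0.3] w 85.1 t 1.45
shift m [0.0057 0.0016 0.1281] yaw -2.19
```

Emit:
send_rows --pt "0.0057 0.0016 0.0" --pt "0.0057 0.0016 0.03" --pt "0.0057 0.0016 0.06" --pt "0.0057 0.0016 0.09" --pt "0.0057 0.0016 0.11" --pt "0.0057 0.0016 0.11" --yaw '[-2.2,-2.2,-2.2,-2.2,-2.2,-2.2]' --fingers '[0,0,0,0,0,0]'

```text
clock: 2.05
position: [572.6, -139.2, 34.8]
ee_rot: [0.733, -0.68, -0.004, 0.002]
contact_force: [-0.1, 0.2, -0.1]
gripper_width: 85.6
```

Run:
```python
from h import *
go([575.3,-139,20],-85.7)
s=read_state(); im=get_image('wrist'); cv2.imwrite('pics/w3.png',im)
```

```text
pos [ 572.6 -139.2   34.8] toolx ang -85.77 j [ 0.03  0.54 -0.3  -0.   -0.74  0.04] F [-0.1  0.2 -0.1] w 85.6 t 2.05
shift m [ 0.     -0.0029  0.0148] yaw -0.07
```

View pics/w3.png

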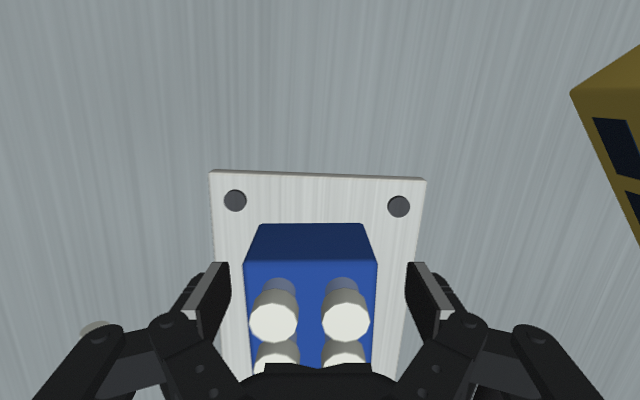

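The wrist view shows the rack (cols 245–377) centred between the open pads (228, 407), rear end at row ~262. Descend and close.

Emit:
send_rows --pt "0.0 -0.002 0.013" --pt "0.0 -0.002 0.013" --pt "0.0 -0.002 0.013" --pt "0.0 -0.002 0.013" --pt "0.0 -0.002 0.013" --pt "0.0 -0.002 0.013" --pt "0.0 -0.002 0.013" --pt "0.0 -0.002 0.013" --yaw '[0,0,0,0,0,0,0,0]' --fingers '[0,60,120,150,150,150,150,150]'

```text
clock: 2.9
position: [576.5, -139.2, 24.5]
ee_rot: [0.733, -0.68, -0.002, 0.001]
contact_force: [-0.9, 0.5, 5.1]
gripper_width: 59.3
```

Run:
```python
from h import *
go([570.5,-48,20],-88.5)
s=read_state(); im=get_image('wrist'); cv2.imwrite('pics/w4.png',im)
```

```text
pos [ 576.5 -139.2   24.5] toolx ang -85.71 j [ 0.04  0.55 -0.3  -0.   -0.72  0.04] F [-0.9  0.5  5.1] w 59.3 t 2.9
shift m [-0.0914 -0.0009  0.0047] yaw 2.79
```

View pics/w4.png

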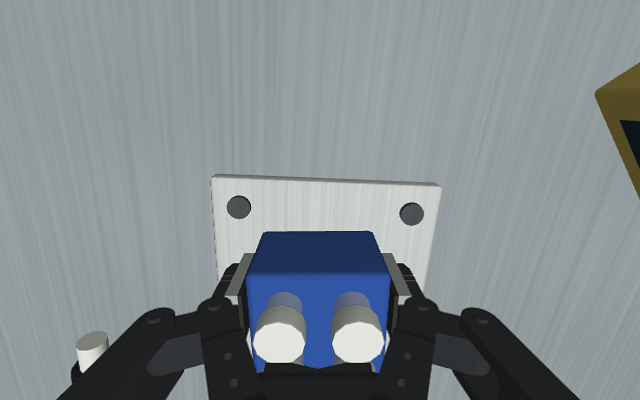

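The rack is pinched (59.3 mm). Sliding along the plate while squaring up.

Emit:
send_rows --pt "-0.01 0.0 0.001" --pt "-0.02 0.0 0.001" --pt "-0.03 0.0 0.001" --pt "-0.04 -0.0003 0.001" --pt "-0.05 -0.0005 0.001" --pt "-0.06 -0.0006 0.001" --pt "-0.068 -0.0007 0.001" --pt "-0.075 -0.0008 0.001" --pt "-0.08 -0.0008 0.001" --pt "-0.08 -0.0008 0.001" --yaw '[1,2,2.8,2.8,2.8,2.8,2.8,2.8,2.8,2.8]' --fingers '[150,150,150,150,150,150,150,150,150,150]'

```text
clock: 3.95
position: [572.0, -59.2, 24.5]
ee_rot: [0.717, -0.697, -0.001, 0.001]
contact_force: [0.1, 0.3, 5.8]
gripper_width: 59.4
```

Run:
```python
from h import *
go([570.5,-48,23],-88.5)
im=get_image('top'); cv2.imwrite('pics/t5.png',im); crop(im,255,130,405,240,5,'pics/t5c.png')
```

```text
pos [572.  -59.2  24.5] toolx ang -88.43 j [ 0.18  0.53 -0.35 -0.   -0.69 -0.15] F [0.1 0.3 5.8] w 59.4 t 3.95
shift m [-0.0113  0.0011  0.0015] yaw 0.07
```

View pics/t5c.png

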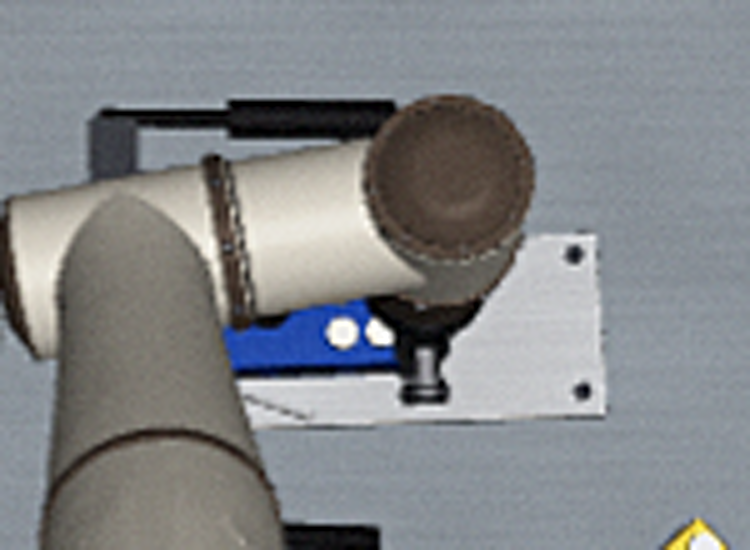

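The arm hides most of the rack from above; I'll creep on by force.

Emit:
send_rows --pt "-0.004 0.0005 0.0" --pt "-0.007 0.001 0.0" --pt "-0.009 0.001 0.0" --pt "-0.0105 0.001 0.0" --pt "-0.012 0.001 0.0" --pt "-0.012 0.001 0.0" --yaw '[0,0,0,0,0,0]' --fingers '[150,150,150,150,150,150]'

```text
clock: 4.6
position: [570.4, -50.5, 24.5]
ee_rot: [0.716, -0.698, -0.001, 0.002]
contact_force: [1.5, -18.0, 1.2]
gripper_width: 58.8
```

Run:
```python
from h import *
go([570.5,-48,23],-88.5)
im=get_image('side'); cv2.imwrite('pics/s6.png',im); crop(im,225,170,355,280,6,'pics/s6c.png')
```

```text
pos [570.4 -50.5  24.5] toolx ang -88.48 j [ 0.2   0.53 -0.36  0.   -0.69 -0.17] F [  1.5 -18.    1.2] w 58.8 t 4.6
shift m [-0.0025 -0.0002  0.0015] yaw 0.02
```

View pics/s6c.png

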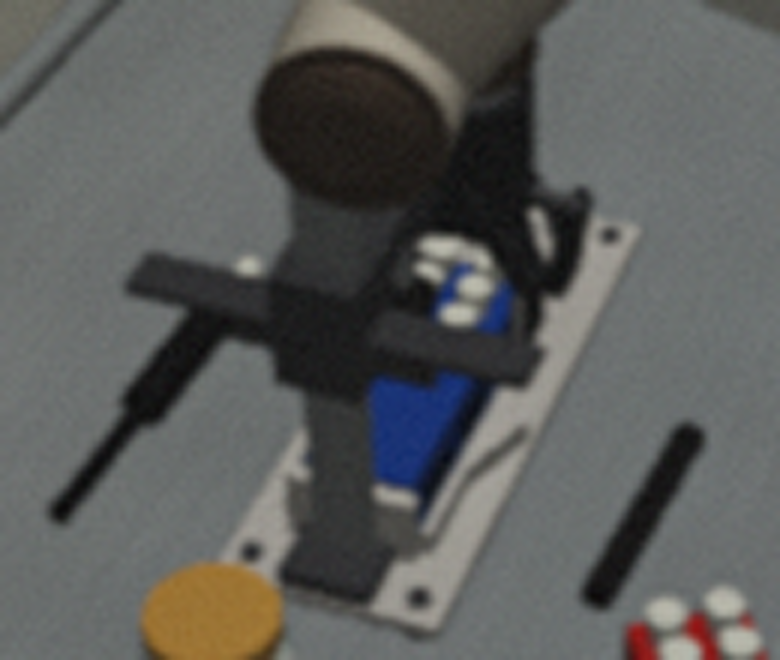

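Run:
```python
from h import *
c=cam('side'); f=lambda p:np.array(p)/6.-0.5+1/12+np.array((225,170))
print(onplane(c,f([(376,483),(417,490)]),61).round(1), 'expect y',104)
s=[(376,485),(416,492),(372,505),(416,512)]
print(onplane(c,f(s),56).round(1))
```

```text
[[553.6 109.3  61. ]
 [533.  106.3  61. ]] expect y 104
[[555.2 106.   56. ]
 [535.  103.2  56. ]
 [551.4 119.3  56. ]
 [529.5 115.7  56. ]]
```

Run:
```python
from h import *
im=cv2.imread('pics/side0.png'); crop(im,240,205,320,265,10,'pics/sc2.png')
im=cv2.imread('pics/top0.png'); crop(im,265,145,325,225,7.5,'pics/tc2.png')
```

```text
(no output)
```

View pics/sc2.png

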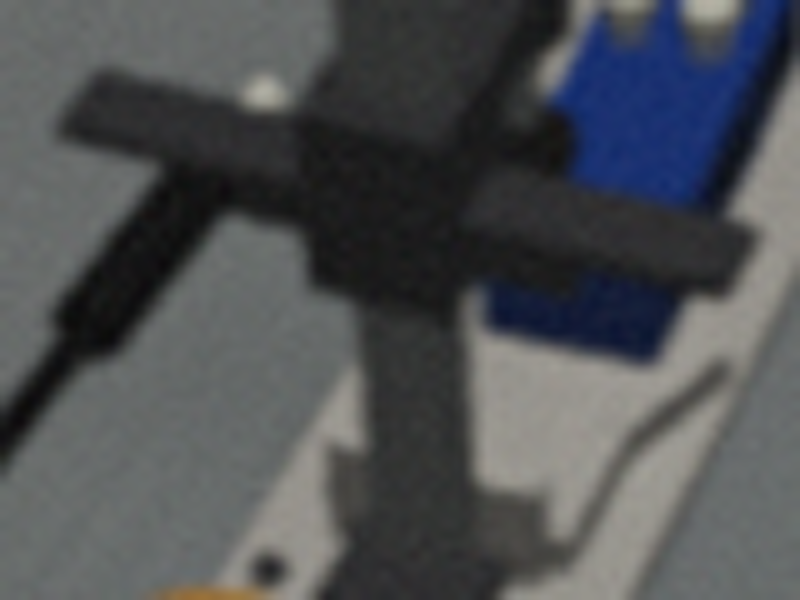

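View pics/tc2.png

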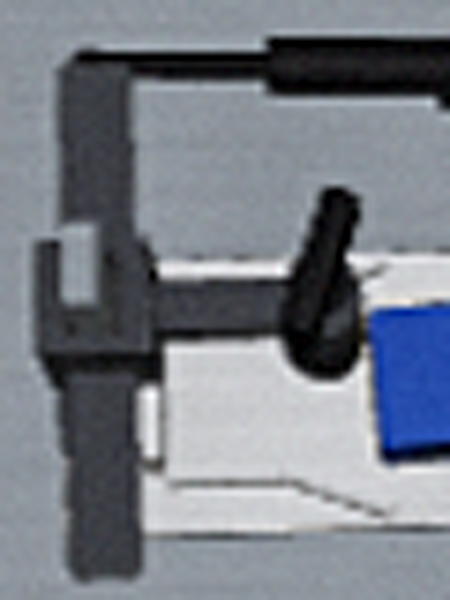

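Emit:
send_rows --pt "-0.0015 0.0 0.0" --pt "-0.0015 0.0 0.0" --pt "-0.0015 0.0 0.0" --yaw '[0,0,0]' --fingers '[150,150,150]'

```text
clock: 4.95
position: [570.3, -50.6, 24.5]
ee_rot: [0.716, -0.698, -0.0, 0.003]
contact_force: [0.3, -10.4, 2.0]
gripper_width: 59.3
```

Run:
```python
from h import *
c=cam('side');ct=cam('top')
fs=lambda p:np.array(p)/10.-0.5+.05+np.array((240,205))
ft=lambda p:np.array(p)/7.5-0.5+.5/7.5+np.array((265,145))
for n,a,b in [('tab_a end',(738,258),(107,572)),('tab_a far corner',(757,236),(142,570)),('tab_b end',(88,100),(97,55)),('tab_b far corner',(108,72),(130,56)),('tab_b near corner',(62,130),(62,58))]:
    print(n,*[np.round(x,1) for x in tri(c,fs(a),ct,ft(b))])
# handle: topc(6) and sidec(6)
g=lambda p,o:np.array(p)/6.-0.5+1/12+np.array(o)
print('handle top ends side (357,62),(445,100)')
A=tri(c,g((360,62),(225,170)),ct,g((272,188),(265,140)));B=tri(c,g((443,103),(225,170)),ct,g((246,288),(265,140)));print(A,B)
go([0,0,0])
```

```text
tab_a end [467.9 115.3 172.5] 2.5
tab_a far corner [468.3 102.2 169.7] 1.0
tab_b end [667.8 120.3 171.3] 4.2
tab_b far corner [667.6 107.6 171.7] 3.2
tab_b near corner [667.7 134.2 170.8] 2.5
handle top ends side (357,62),(445,100)
(array([591.79866723,  25.9389856 , 248.6314028 ]), np.float64(0.8931774204786385)) (array([545.36978436,  37.57550117, 245.41016721]), np.float64(1.201477209395638))
pos [570.3 -50.6  24.5] toolx ang -88.51 j [ 0.2   0.53 -0.36  0.   -0.69 -0.17] F [  0.3 -10.4   2. ] w 59.3 t 4.95
shift m [-0.0655  0.5687  0.0269] yaw None
```

The rack's end is at the stop (the push force held at ~10–18 N with no further advance; side-view front edge y≈106 vs 104 expected). Release and rise.

Emit:
send_rows --pt "0.0 0.0 0.0" --pt "0.0 0.0 0.0" --pt "0.0 0.0 0.0" --pt "0.0 0.0 0.0" --pt "0.0 0.0 -0.03" --pt "0.0 0.0 -0.07" --pt "0.0 0.0 -0.11" --pt "0.0 0.0 -0.15" --pt "0.0 0.0 -0.18" --pt "0.0 0.0 -0.18" --yaw '[0,0,0,0,0,0,0,0,0,0]' --fingers '[0,0,0,0,0,0,0,0,0,0]'

```text
clock: 5.95
position: [573.9, -49.4, 210.0]
ee_rot: [0.717, -0.697, 0.003, -0.001]
contact_force: [0.9, 0.1, 0.3]
gripper_width: 85.5
```

Run:
```python
from h import *
go([487,-50,215],-88.5)
im=get_image('side'); cv2.imwrite('pics/s7.png',im); crop(im,225,170,355,280,6,'pics/s7c.png')
s=read_state(); im=get_image('wrist'); cv2.imwrite('pics/w7.png',im); json.dump({k:np.array(v).tolist() for k,v in s.items()},open('w7.json','w'))
```

```text
pos [573.9 -49.4 210. ] toolx ang -88.44 j [ 0.2   0.31 -0.15  0.   -1.1  -0.17] F [0.9 0.1 0.3] w 85.5 t 5.95
shift m [-0.0018  0.0869 -0.0055] yaw 0.06
```

View pics/s7c.png

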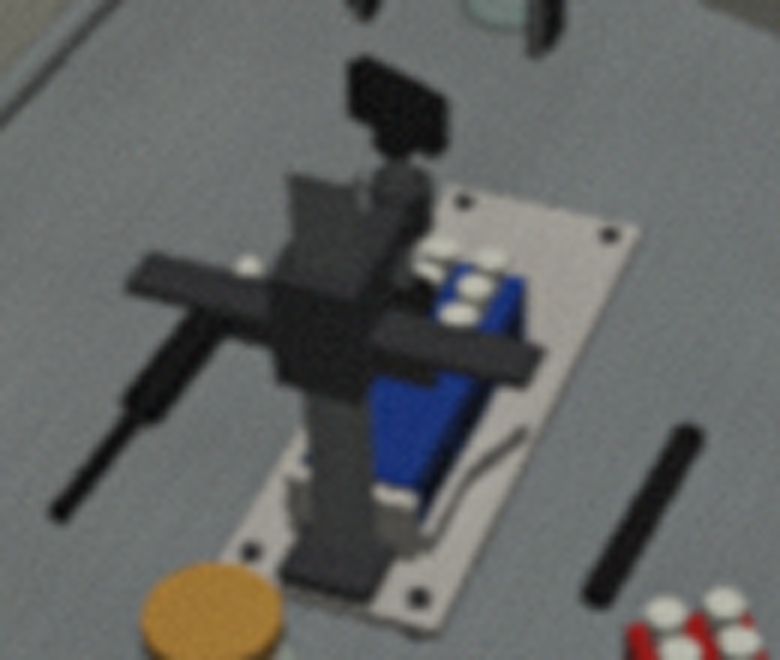

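View pics/w7.png

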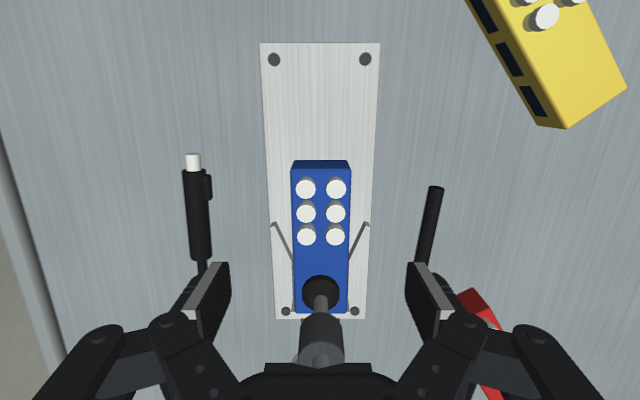

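The rack sits square between the rails with its front at the stop (side crop), and the foot (320,293 in wrist) is over its bare top. Quick check of its rear edge.

Run:
```python
from h import *
s=json.load(open('w7.json'));c=cam('wrist',s); 
print(onplane(c,[(291,169),(351,169),(293,308),(348,308)],61).round(1)); print(onplane(c,[(260,43),(380,43),(276,318),(364,318)],16).round(1))
go([487,-50,215],-88.5)
```

```text
[[598.1 -65.8  61. ]
 [540.4 -67.3  61. ]
 [596.2  94.9  61. ]
 [534.   93.2  61. ]]
[[ 631.8 -179.8   16. ]
 [ 514.8 -182.8   16. ]
 [ 622.1  147.    16. ]
 [ 505.8  143.8   16. ]]
pos [571.1 -49.4 205. ] toolx ang -88.5 j [ 0.2   0.32 -0.16  0.   -1.09 -0.17] F [-1.5  0.5 -0.4] w 85.6 t 6.05
shift m [-0.0016  0.0841 -0.0098] yaw 0.0
```

Emit:
send_rows --pt "0.0 0.03 -0.01" --pt "0.0 0.06 -0.01" --pt "0.0 0.084 -0.01" --pt "-0.03 0.084 -0.01" --pt "-0.07 0.084 -0.01" --pt "-0.11 0.083 -0.01" --pt "-0.145 0.082 -0.01" --pt "-0.168 0.08 -0.01" --pt "-0.168 0.08 -0.01" --pt "-0.168 0.08 -0.01" --pt "-0.168 0.08 -0.01" --yaw '[0,0,0,0,0,0,0,0,0,0,0]' --fingers '[255,255,255,255,255,255,255,255,255,255,255]'

```text
clock: 7.15
position: [486.1, 115.6, 213.8]
ee_rot: [0.716, -0.698, -0.001, 0.003]
contact_force: [-0.0, -1.2, 0.1]
gripper_width: 0.2
```

Run:
```python
from h import *
go([487.7,117.5,171],-88.5)
im=get_image('side'); cv2.imwrite('pics/s8.png',im); crop(im,225,130,365,270,5,'pics/s8c.png')
s=read_state(); im=get_image('wrist'); cv2.imwrite('pics/w8.png',im)
```

```text
pos [486.1 115.6 213.8] toolx ang -88.54 j [ 0.56  0.19 -0.32  0.   -1.07 -0.53] F [-0.  -1.2  0.1] w 0.2 t 7.15
shift m [-0.002  -0.0019  0.0428] yaw -0.04
```

View pics/s8c.png

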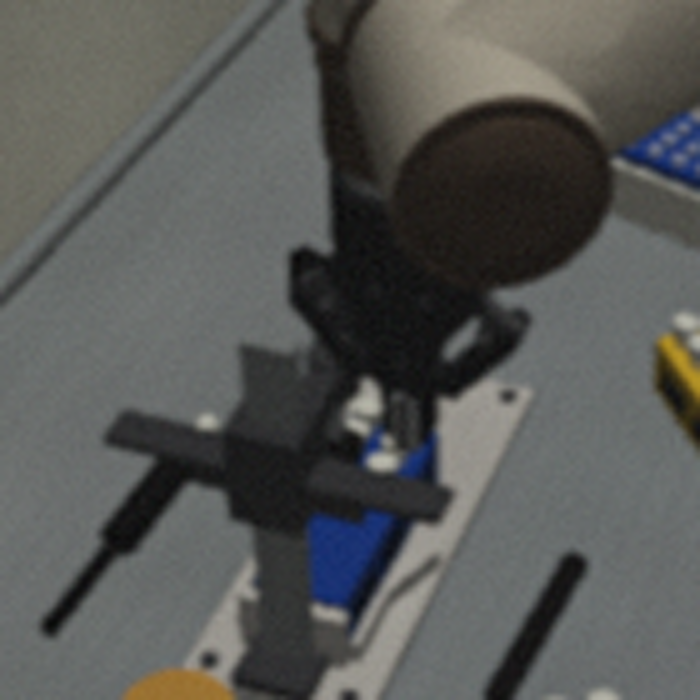

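View pics/w8.png

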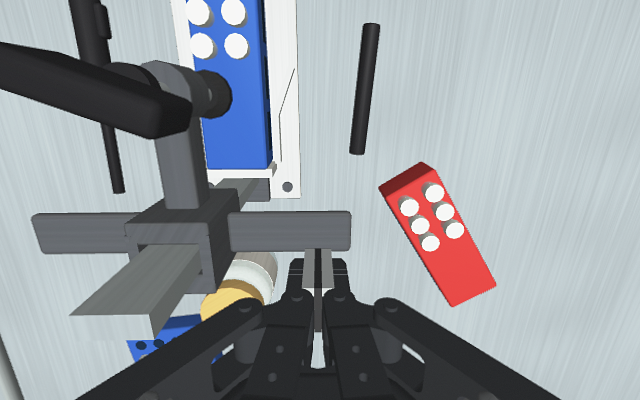

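Emit:
send_rows --pt "-0.002 -0.0019 0" --pt "-0.002 -0.0019 0" --pt "-0.002 -0.0019 0" --pt "-0.002 -0.0019 0" --pt "-0.002 -0.0019 0" --pt "-0.002 -0.0019 0" --pt "-0.002 -0.0019 0" --pt "-0.002 -0.0019 0.01" --pt "-0.002 -0.0019 0.02" --pt "-0.002 -0.0019 0.03" --pt "-0.002 -0.0019 0.03" --yaw '[8.5,17,25.5,34,42.5,51,59.5,68,76.5,85,90]' --fingers '[255,255,255,255,255,255,255,255,255,255,255]'

```text
clock: 8.35
position: [487.2, 116.1, 182.9]
ee_rot: [-0.009, 1.0, -0.002, -0.004]
contact_force: [0.1, -0.0, -0.2]
gripper_width: 0.2
```

Run:
```python
from h import *
go([487.7,117.5,171],-178.5)
s=read_state(); im=get_image('wrist'); cv2.imwrite('pics/w9.png',im)
im=get_image('side'); cv2.imwrite('pics/s9.png',im); crop(im,225,130,365,270,5,'pics/s9c.png')
```

```text
pos [487.2 116.1 182.9] toolx ang -178.95 j [ 0.56  0.22 -0.36 -0.   -1.   -2.11] F [ 0.1 -0.  -0.2] w 0.2 t 8.35
shift m [-0.0006  0.0014  0.0119] yaw -0.45
```

View pics/w9.png

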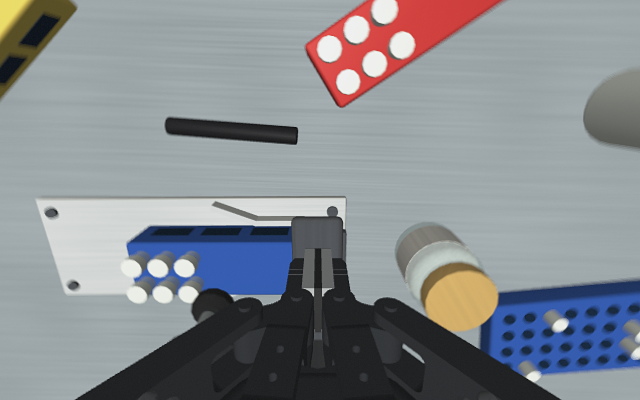

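View pics/s9c.png

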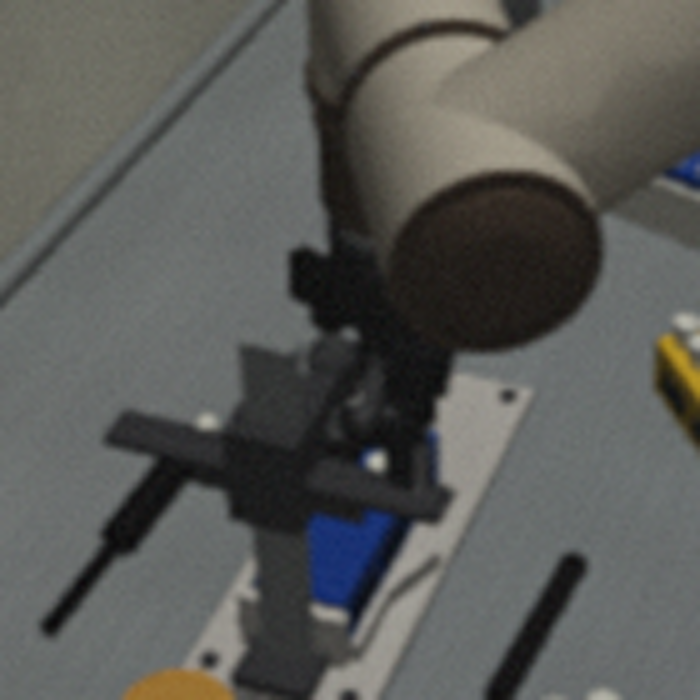

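The fingertips (318,255) stand over the middle of tab_a (cols 292–343). Press down, first most of the way.

Emit:
send_rows --pt "0 0.001 0.008" --pt "0 0.001 0.014" --pt "0 0.001 0.022" --pt "0 0.001 0.031" --pt "0 0.001 0.04" --pt "0 0.001 0.049" --pt "0 0.001 0.058" --pt "0 0.001 0.067" --pt "0 0.001 0.075" --pt "0 0.001 0.082" --pt "0 0.001 0.086" --pt "0 0.001 0.086" --yaw '[0,0,0,0,0,0,0,0,0,0,0,0]' --fingers '[255,255,255,255,255,255,255,255,255,255,255,255]'

```text
clock: 9.65
position: [489.5, 118.0, 105.3]
ee_rot: [-0.014, 1.0, -0.001, 0.001]
contact_force: [-15.6, 0.5, 44.5]
gripper_width: 0.1
```

Run:
```python
from h import *
go([487.7,117.5,85],-178.5)
im=get_image('side'); cv2.imwrite('pics/s10.png',im); crop(im,225,130,365,270,5,'pics/s10c.png')
```

```text
pos [489.5 118.  105.3] toolx ang -178.36 j [ 0.56  0.32 -0.46  0.   -0.8  -2.11] F [-15.6   0.5  44.5] w 0.1 t 9.65
shift m [ 0.0018 -0.0004  0.0203] yaw 0.14
```

View pics/s10c.png

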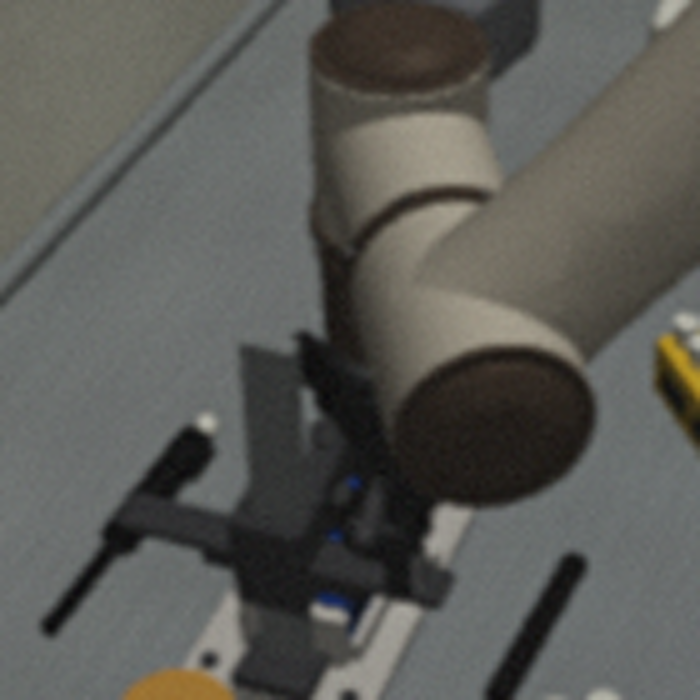

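Run:
```python
from h import *
a=cv2.imread('pics/side0.png');b=cv2.imread('pics/s10.png')
crop(a,240,190,330,280,8,'pics/c0.png');crop(b,240,190,330,280,8,'pics/c10.png')
```

```text
(no output)
```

View pics/c10.png

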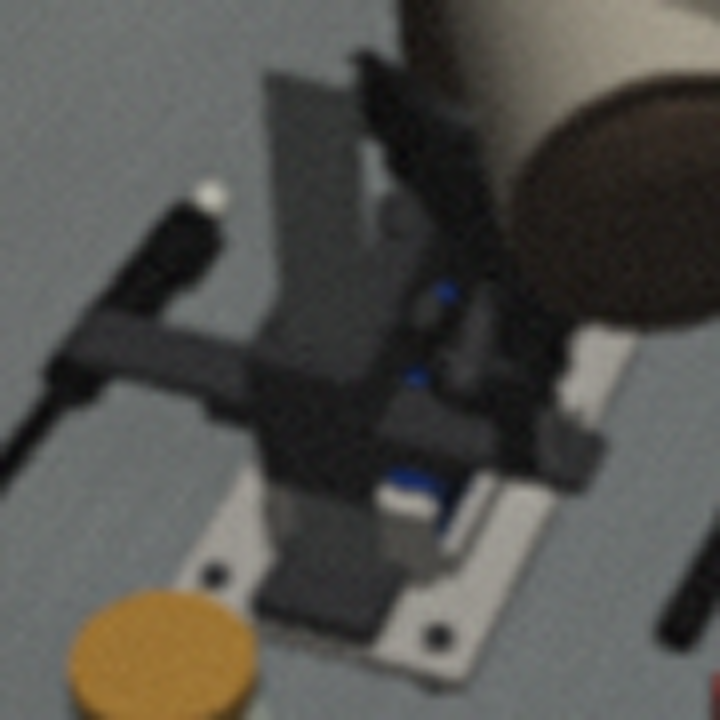

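View pics/c0.png

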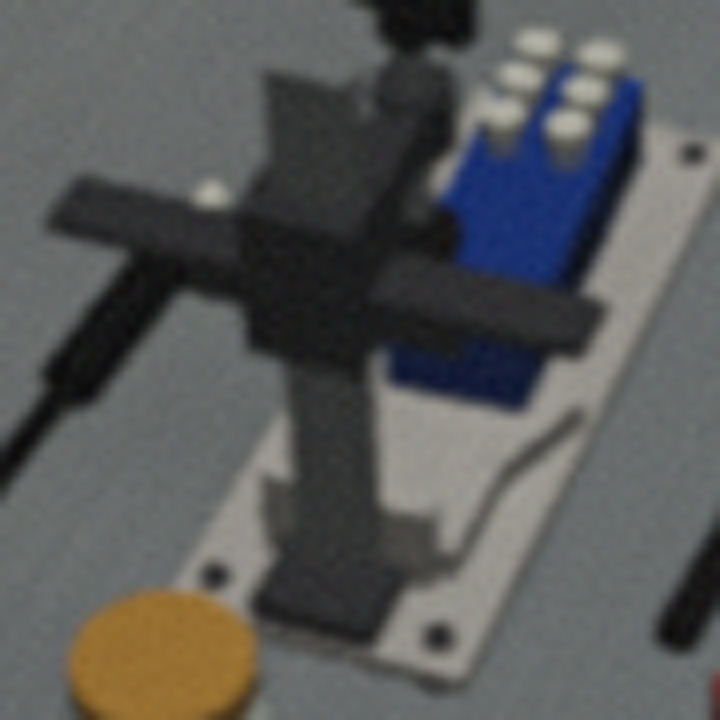

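Run:
```python
from h import *
c=cam('side'); f=lambda p:np.array(p)/8.-0.5+1/16+np.array((240,190))
for n,X,p in [('b0',667.6,(77,178)),('b10',667.6,(87,306)),('a0',468.3,(606,308)),('a10',468.3,(606,437)),('b0near',667.6,(48,225)),('b10near',667.6,(58,352))]:
    o,d=ray(c,[f(p)]);d=d[0];print(n,(o+d*(X-o[0])/d[0]).round(1))
go([0,0,0])
```

```text
b0 [667.6 111.  173.5]
b10 [667.6 114.4 115.2]
a0 [468.3 102.9 170.7]
a10 [468.3 101.7 108.7]
b0near [667.6 133.3 169.1]
b10near [667.6 137.2 111.8]
pos [489.5 118.  105.4] toolx ang -178.37 j [ 0.56  0.32 -0.46  0.   -0.8  -2.11] F [-15.5   1.2  44. ] w -0.1 t 9.7
shift m [ 0.4928 -0.1038  0.105 ] yaw None
```

Run:
```python
from h import *
im=get_image('wrist'); cv2.imwrite('pics/w11.png',im)
im=get_image('top'); crop(im,215,110,395,250,4.4,'pics/t11c.png')
```

```text
(no output)
```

View pics/w11.png

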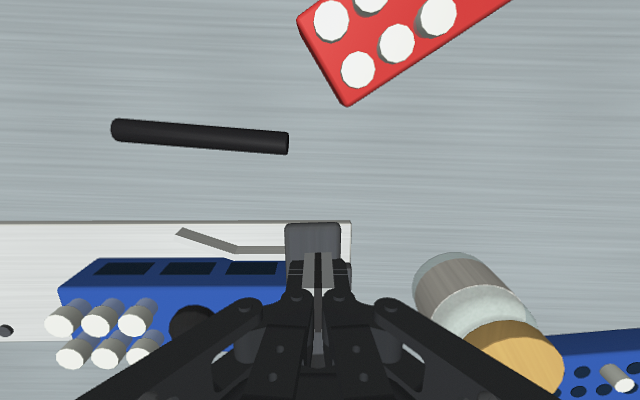

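View pics/t11c.png

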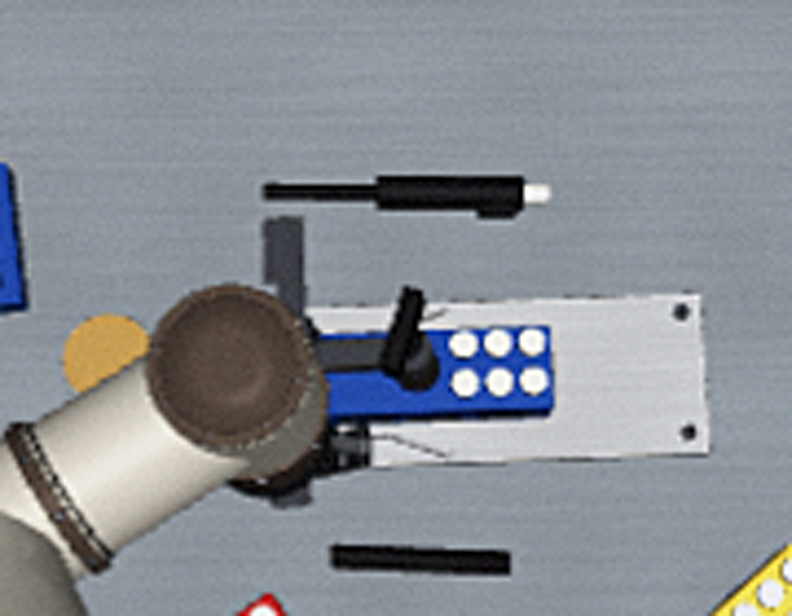

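Run:
```python
from h import *
c=cam('top');cs=cam('side')
for P in [(488,118,105),(488,118,178),(488,118,265),(488,118,350),(568,118,260),(553,118,260)]:
    print(P, ((proj(c,P)[0]-[215,110])*4.4).round(0), ((proj(cs,P)[0]-[240,190])*8).round(0))
```

```text
(488, 118, 105) [285. 471.] [533. 457.]
(488, 118, 178) [276. 454.] [532. 302.]
(488, 118, 265) [264. 430.] [531. 100.]
(488, 118, 350) [250. 403.] [ 529. -117.]
(568, 118, 260) [266. 302.] [307.  56.]
(553, 118, 260) [265. 326.] [348.  67.]
```

Run:
```python
from h import *
s=json.load(open('w7.json'));c=cam('wrist',s)
print('w7 proj foot at z', [(z,proj(c,(568.3,32,z))[0].round(0)) for z in (120,130,140,150)])
s=read_state();c=cam('wrist',s)
for z in (60,70,80,90,100): print(z,proj(c,[(568.3,32,z),(551,32,z),(568,15,z)]).round(0).tolist())
ct=cam('top')
for z in (61,80,100): print('top',z,((proj(ct,(568.3,32,z))-[215,110])*4.4).round(0))
crop(cv2.imread('pics/w11.png'),20,210,300,390,2.8,'pics/w11c.png')
```

```text
w7 proj foot at z [(120, array([320., 293.])), (130, array([320., 300.])), (140, array([321., 308.])), (150, array([321., 317.]))]
60 [[201.0, 321.0], [199.0, 302.0], [178.0, 321.0]]
70 [[196.0, 331.0], [193.0, 311.0], [172.0, 330.0]]
80 [[190.0, 342.0], [187.0, 321.0], [165.0, 341.0]]
90 [[184.0, 354.0], [181.0, 332.0], [158.0, 353.0]]
100 [[177.0, 366.0], [174.0, 344.0], [150.0, 366.0]]
top 61 [[412. 368.]]
top 80 [[412. 362.]]
top 100 [[411. 356.]]
```

View pics/w11c.png

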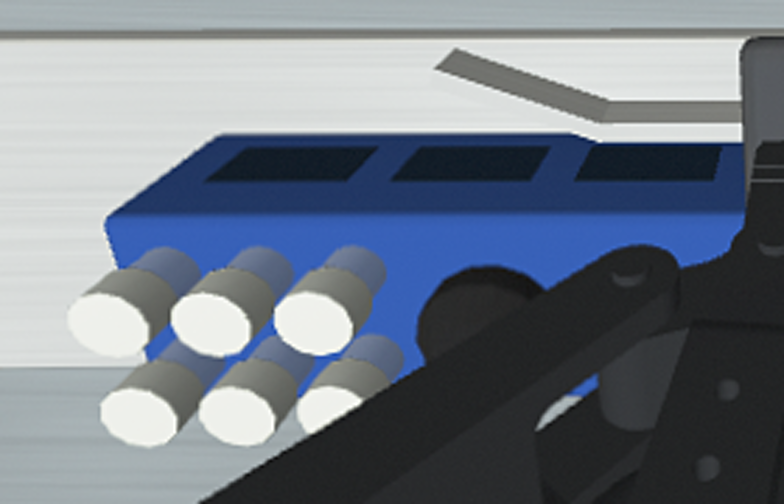

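The foot's rim in the wrist crop (near edge at px row ≈305) projects to z≈61. So the foot is already on the rack: the arm began about 16 mm below the top. The 44 N is therefore the arm cocked and bound. Lift off and move clear while turning for the handle.

Emit:
send_rows --pt "0 0 -0.005" --pt "0 0 -0.015" --pt "0 0 -0.04" --pt "0 0 -0.07" --pt "0 -0.01 -0.1" --pt "0 -0.03 -0.125" --pt "0 -0.05 -0.125" --pt "0 -0.07 -0.125" --pt "0 -0.09 -0.125" --pt "0 -0.1 -0.125" --pt "0 -0.1 -0.125" --pt "0 -0.1 -0.125" --yaw '[0,0,0,0,-8.5,-17,-25.5,-34,-42.5,-51,-59.5,-68]' --fingers '[255,255,255,255,255,200,150,100,50,0,0,0]'

```text
clock: 11.0
position: [491.8, 17.7, 229.7]
ee_rot: [-0.573, 0.819, -0.001, -0.001]
contact_force: [-0.6, 0.7, -0.2]
gripper_width: 85.3
```

Run:
```python
from h import *
go([568.5,32,230],-14)
im=get_image('side'); cv2.imwrite('pics/s12.png',im); crop(im,230,170,340,280,6.5,'pics/s12c.png')
im=get_image('top'); cv2.imwrite('pics/t12.png',im);crop(im,265,140,345,230,8,'pics/t12c.png')
```

```text
pos [491.8  17.7 229.7] toolx ang -110.05 j [ 0.37  0.16 -0.31  0.   -1.1  -0.72] F [-0.6  0.7 -0.2] w 85.3 t 11.0
shift m [-0.0397 -0.0672 -0.0003] yaw -96.05
```

View pics/s12c.png

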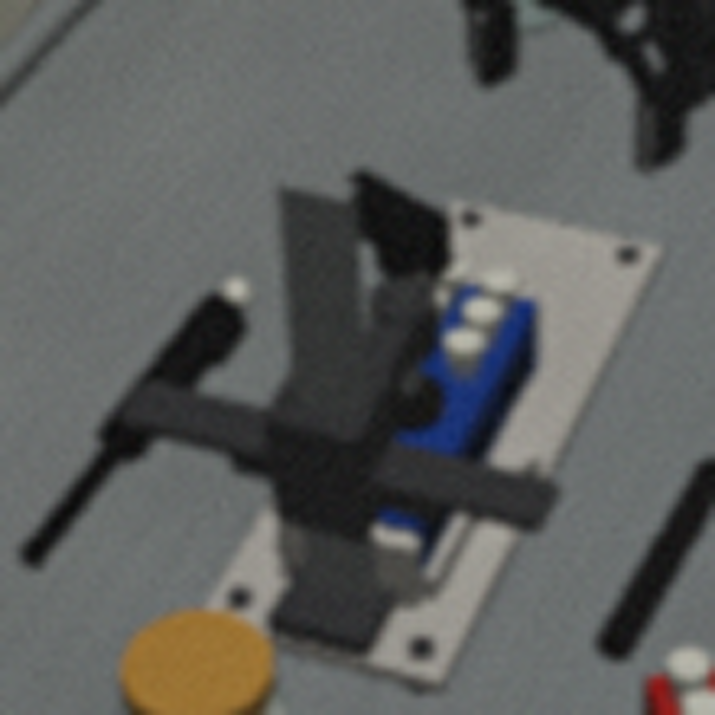

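View pics/t12c.png

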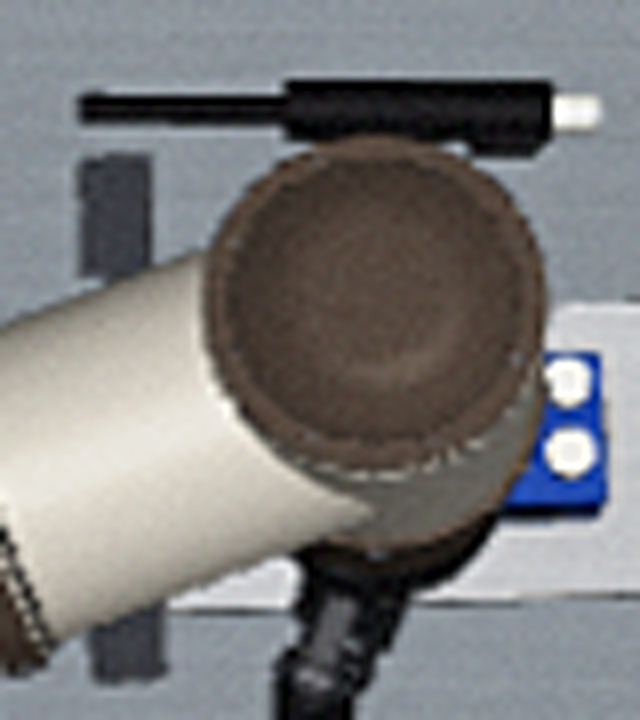

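Run:
```python
from h import *
c=cam('side');ct=cam('top')
fs=lambda p:np.array(p)/6.5-0.5+.5/6.5+np.array((230,170))
ft=lambda p:np.array(p)/4.4-0.5+.5/4.4+np.array((215,110))
A=tri(c,fs((357,175)),ct,ft((411,290)));B=tri(c,fs((446,214)),ct,ft((393,366)));print(A,B)
d=B[0]-A[0];print('mid',(A[0]+B[0])/2,np.degrees(np.arctan2(d[1],d[0])),np.linalg.norm(d))
```

```text
(array([592.3909319 ,  31.74790457, 193.49152797]), np.float64(0.3347329414131014)) (array([543.18736526,  43.60424191, 194.08613515]), np.float64(1.2966886949465264))
mid [567.78914858  37.67607324 193.78883156] 166.45199913694256 50.61538563491117
```

Run:
```python
from h import *
go([568,36,235],-14)
```

```text
pos [491.8  18.1 229.8] toolx ang -110.39 j [ 0.37  0.16 -0.31  0.   -1.1  -0.73] F [-0.5  0.9 -0.1] w 85.1 t 11.1
shift m [-0.0433 -0.0652 -0.0052] yaw -96.39
```

Emit:
send_rows --pt "0 0 -0.005" --pt "-0.005 -0.008 -0.005" --pt "-0.01 -0.016 -0.005" --pt "-0.015 -0.024 -0.005" --pt "-0.02 -0.032 -0.005" --pt "-0.026 -0.04 -0.005" --pt "-0.032 -0.048 -0.005" --pt "-0.038 -0.056 -0.005" --pt "-0.043 -0.065 -0.005" --pt "-0.043 -0.065 -0.005" --pt "-0.043 -0.065 -0.005" --pt "-0.043 -0.065 -0.005" --yaw '[-8,-16,-24,-32,-40,-48,-56,-64,-72,-80,-88,-96.4]' --fingers '[0,0,0,0,0,0,0,0,0,0,0,0]'

```text
clock: 12.3
position: [567.6, 35.8, 233.9]
ee_rot: [0.993, -0.12, -0.0, 0.002]
contact_force: [0.5, -0.8, -0.7]
gripper_width: 85.5
```

Run:
```python
from h import *
get_image('top')
go([568,36,235],-14)
s=read_state(); im=get_image('wrist'); cv2.imwrite('pics/w13.png',im);json.dump({k:np.array(v).tolist() for k,v in s.items()},open('w13.json','w'))
im=get_image('side'); cv2.imwrite('pics/s13.png',im); crop(im,230,150,340,280,6,'pics/s13c.png')
```

```text
pos [567.6  35.8 234. ] toolx ang -13.6 j [ 0.35  0.29 -0.13  0.   -1.16  0.98] F [-0.5  0.8  0.2] w 85.6 t 12.35
shift m [ 0.0004 -0.0003 -0.001 ] yaw 0.4
```

View pics/w13.png

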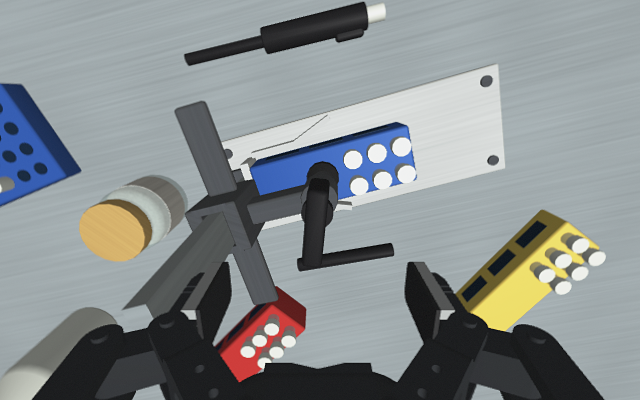

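View pics/s13c.png

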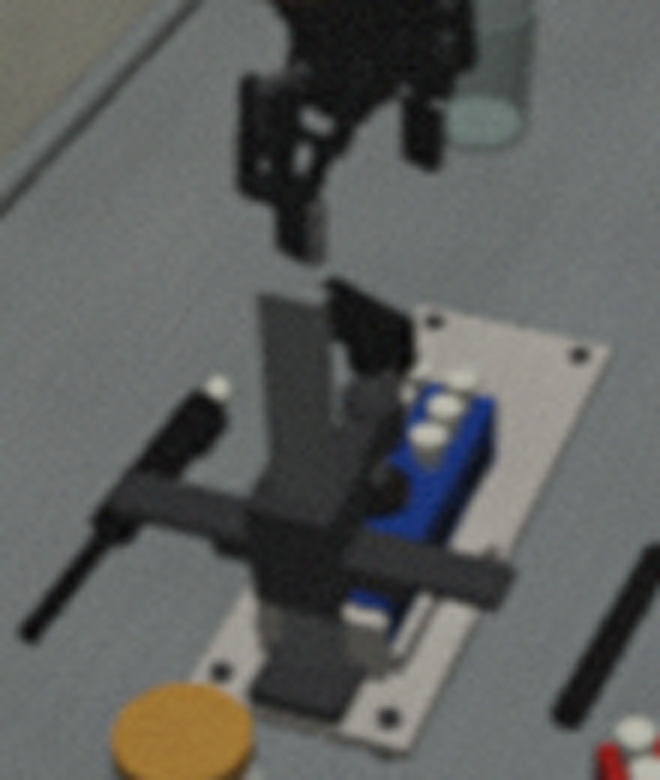

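Run:
```python
from h import *
crop(cv2.imread('pics/w13.png'),270,150,370,290,5.5,'pics/w13c.png')
c=cam('wrist',json.load(open('w13.json')))
u=np.array([np.cos(np.radians(-13.5)),np.sin(np.radians(-13.5)),0]);m=np.array([567.8,36,194.])
v=np.array([-u[1],u[0],0])
q=np.array([m+28*u-7*v,m+28*u+7*v,m-28*u+7*v,m-28*u-7*v])
print(((proj(c,q)-[270,150])*5.5).round(0))
```

```text
[[315. 216.]
 [191. 217.]
 [198. 649.]
 [311. 648.]]
```

View pics/w13c.png

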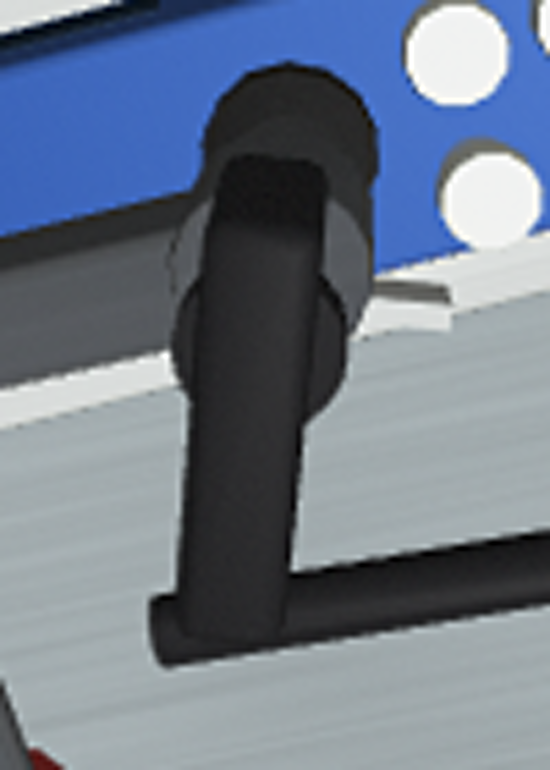

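Run:
```python
from h import *
c=cam('wrist',json.load(open('w13.json')))
q=onplane(c,np.array([(212,225),(323,230),(281,636),(181,632)])/5.5-.5+.5/5.5+[270,150],194);print(q.round(1))
a=(q[0]+q[1])/2;b=(q[2]+q[3])/2;d=a-b;print('mid',(a+b)/2,'ang',np.degrees(np.arctan2(d[1],d[0])),np.linalg.norm(d))
```

```text
[[595.5  34.4 194. ]
 [591.9  22.3 194. ]
 [541.9  39.2 194. ]
 [545.4  51.  194. ]]
mid [568.6774025   36.74696435 194.        ] ang -18.491070598077854 52.757201555829724
```

Run:
```python
from h import *
c=cam('side');f=lambda p:np.array(p)/5.-0.4+np.array((225,130))
for p in [(293,255),(528,318),(293,290)]:
    o,d=ray(c,[f(p)]);d=d[0];P=o+d*(116-o[1])/d[1];print(P.round(0),'rel TCP',(P-[486,116,214]).round(0))
go([568.5,36.7,163],-18.5)
```

```text
[552. 116. 316.] rel TCP [ 66.   0. 102.]
[425. 116. 311.] rel TCP [-61.  -0.  97.]
[553. 116. 294.] rel TCP [67.  0. 80.]
pos [567.6  35.8 234.2] toolx ang -14.27 j [ 0.35  0.29 -0.13  0.   -1.16  0.97] F [0.1 0.2 0.2] w 85.3 t 12.45
shift m [ 0.0007 -0.0013  0.0712] yaw 4.23
```

Emit:
send_rows --pt "0.0007 -0.0013 0.0" --pt "0.0007 -0.0013 0.02" --pt "0.0007 -0.0013 0.04" --pt "0.0007 -0.0013 0.055" --pt "0.0007 -0.0013 0.065" --pt "0.0007 -0.0013 0.069" --pt "0.0007 -0.0013 0.069" --pt "0.0007 -0.0013 0.069" --yaw '[4.2,4.2,4.2,4.2,4.2,4.2,4.2,4.2]' --fingers '[0,0,0,0,0,0,60,120]'

```text
clock: 13.25
position: [569.1, 36.8, 165.9]
ee_rot: [0.987, -0.161, 0.0, 0.001]
contact_force: [-0.2, 0.1, 0.1]
gripper_width: 59.0
```

Run:
```python
from h import *
go([568.5,36.7,164],-18.5)
im=get_image('wrist'); cv2.imwrite('pics/w14.png',im)
```

```text
pos [569.1  36.8 165.9] toolx ang -18.5 j [ 0.35  0.35 -0.22  0.   -1.    0.9 ] F [-0.2  0.1  0.1] w 59.0 t 13.25
shift m [-0.0005  0.0002  0.0019] yaw -0.0
```

View pics/w14.png

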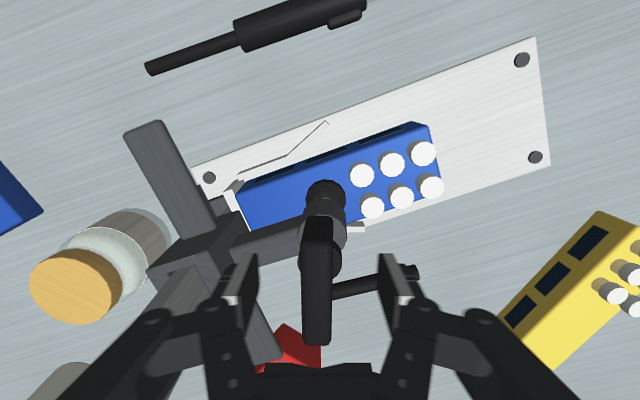

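The handle (cols 303–332) is centred and aligned between the pads (258 / 380). Close on it.

Emit:
send_rows --pt "0 0 0" --pt "0 0 0" --pt "0 0 0" --pt "0 0 0" --pt "0 0 0" --pt "0 0 0" --yaw '[0,0,0,0,0,0]' --fingers '[180,255,255,255,255,255]'

```text
clock: 13.9
position: [568.9, 36.1, 166.6]
ee_rot: [0.987, -0.16, 0.0, 0.002]
contact_force: [-1.2, -2.9, 5.1]
gripper_width: 13.3
```

Run:
```python
from h import *
go([568.5,36.7,164],-18.5);print(read_state()['wrist_torque'])
im=get_image('wrist'); cv2.imwrite('pics/w15.png',im)
```

```text
pos [568.9  36.1 166.6] toolx ang -18.47 j [ 0.35  0.35 -0.22  0.   -1.    0.9 ] F [-1.2 -2.9  5.1] w 13.3 t 13.9
shift m [-0.0006 -0.0005  0.0026] yaw 0.03
[-1.91651739  0.73054429  0.14098355]
```

View pics/w15.png

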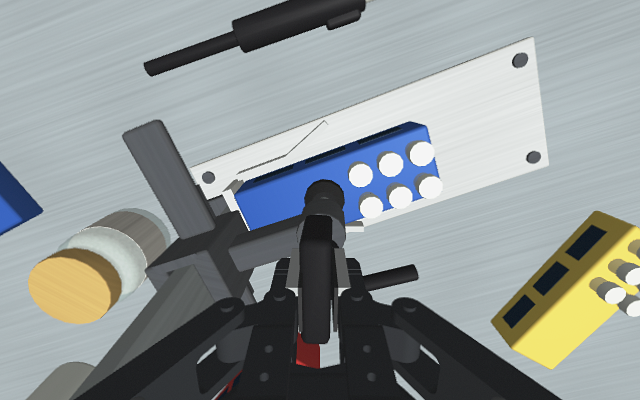

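Emit:
send_rows --pt "0 0 -0.001" --pt "0 0 -0.001" --pt "0 0 -0.0008" --pt "0 0 -0.0006" --pt "0 0 -0.0004" --pt "0 0 -0.0002" --pt "0 0 0" --pt "0 0 0.0002" --yaw '[0,6,12,18,24,30,36,40]' --fingers '[255,255,255,255,255,255,255,255]'

```text
clock: 14.75
position: [569.0, 35.4, 165.5]
ee_rot: [0.872, -0.49, 0.001, 0.002]
contact_force: [1.0, -6.4, -1.9]
gripper_width: 13.6
```

Run:
```python
from h import *
go([568.9,36.1,166],-100);print(read_state()['wrist_torque'])
im=get_image('wrist'); cv2.imwrite('pics/w16.png',im)
```

```text
pos [569.   35.4 165.5] toolx ang -58.68 j [ 0.35  0.35 -0.23  0.01 -1.    0.2 ] F [ 1.  -6.4 -1.9] w 13.6 t 14.75
shift m [-0.0007 -0.0003 -0.0005] yaw 41.32
[-1.91655735 -0.46677495  0.27363026]
```

View pics/w16.png

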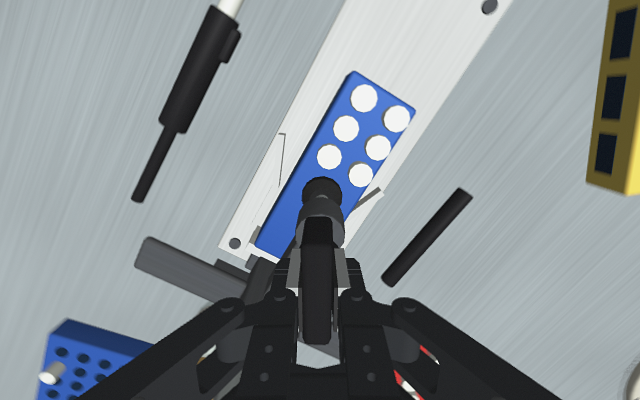

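The handle follows the gripper (turned 40°). Continue clockwise, following down.

Emit:
send_rows --pt "0 0 0.0004" --pt "0 0 0.0006" --pt "0 0 0.0008" --pt "0 0 0.001" --pt "0 0 0.0012" --pt "0 0 0.0014" --pt "0 0 0.0016" --pt "0 0 0.0018" --pt "0 0 0.002" --pt "0 0 0.0022" --yaw '[6,12,18,24,30,36,42,48,54,58]' --fingers '[255,255,255,255,255,255,255,255,255,255]'

```text
clock: 15.8
position: [570.2, 35.0, 163.7]
ee_rot: [-0.523, 0.852, -0.003, 0.001]
contact_force: [-1.2, -5.4, 1.9]
gripper_width: 13.0
```

Run:
```python
from h import *
go([568.9,36.1,166],-158);print(read_state()['wrist_torque'])
im=get_image('wrist'); cv2.imwrite('pics/w17.png',im)
```

```text
pos [570.2  35.  163.7] toolx ang -116.95 j [ 0.35  0.35 -0.23  0.01 -0.99 -0.82] F [-1.2 -5.4  1.9] w 13.0 t 15.8
shift m [-0.0004  0.0017 -0.0023] yaw 41.05
[-1.83583588 -0.68801157  0.2987003 ]
```

View pics/w17.png

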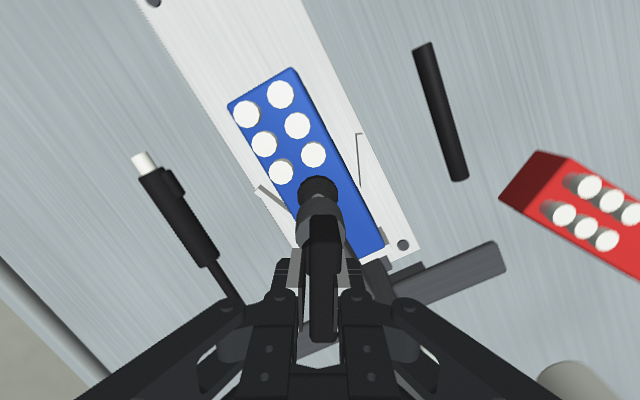

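Emit:
send_rows --pt "0 0.0005 0.0001" --pt "0 0.0005 0.0003" --pt "0 0.0005 0.0005" --pt "0 0.0005 0.0007" --pt "0 0.0005 0.0009" --pt "0 0.0005 0.0011" --pt "0 0.0005 0.0013" --pt "0 0.0005 0.0015" --pt "0 0.0005 0.0015" --yaw '[6,12,18,24,30,36,42,49,50]' --fingers '[255,255,255,255,255,255,255,255,255]'

```text
clock: 16.75
position: [570.1, 35.1, 162.7]
ee_rot: [-0.113, 0.994, -0.003, 0.002]
contact_force: [-3.2, -2.3, 4.1]
gripper_width: 12.9
```

Run:
```python
from h import *
go([568.9,36.1,166],-158);print(read_state()['wrist_torque'])
im=get_image('wrist'); cv2.imwrite('pics/w18.png',im)
im=get_image('side'); cv2.imwrite('pics/s18.png',im);crop(im,230,150,340,280,6,'pics/s18c.png')
```

```text
pos [570.1  35.1 162.7] toolx ang -167.03 j [ 0.35  0.35 -0.23  0.01 -0.99 -1.7 ] F [-3.2 -2.3  4.1] w 12.9 t 16.75
shift m [ 0.001   0.0012 -0.0034] yaw -9.03
[-1.94609385 -0.04312784  0.31650929]
```

View pics/w18.png

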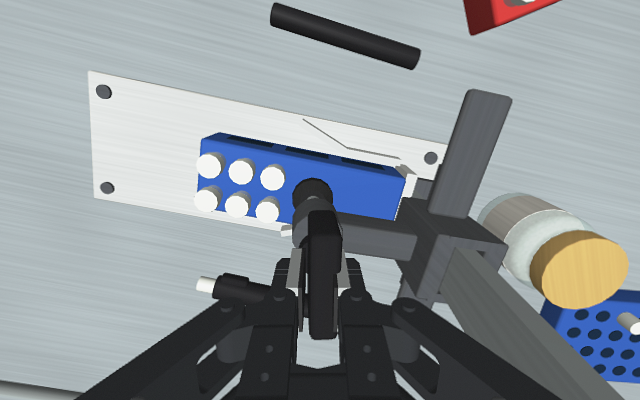

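View pics/s18c.png

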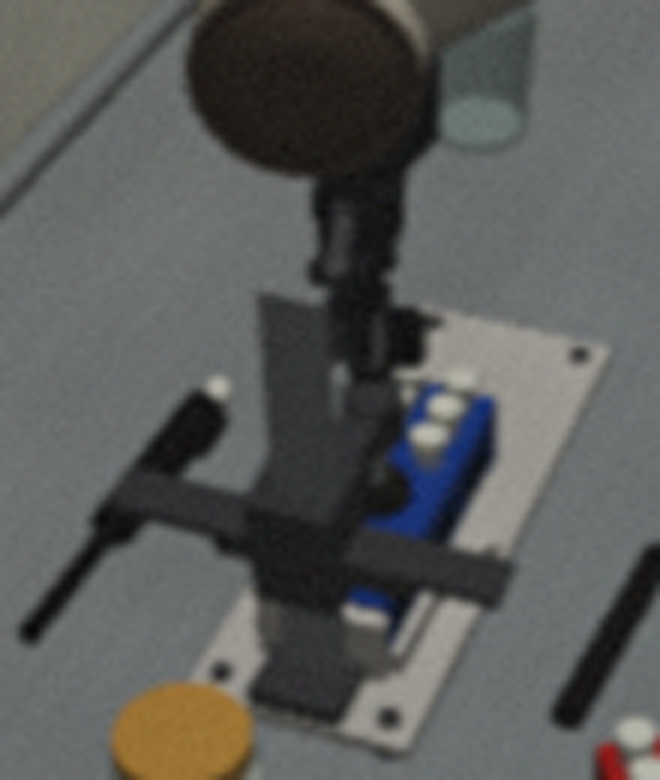

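The handle follows; tabs and foot haven't shifted. A further 30° for margin, easing the downward push.

Emit:
send_rows --pt "0.0005 0.0005 -0.0006" --pt "0.0005 0.0005 -0.0004" --pt "0.0005 0.0005 -0.0002" --pt "0.0005 0.0005 0.0" --pt "0.0005 0.0005 0.0002" --pt "0.0005 0.0005 0.0003" --pt "0.0005 0.0005 0.0003" --yaw '[6,12,18,24,29,30,30]' --fingers '[255,255,255,255,255,255,255]'

```text
clock: 17.55
position: [568.8, 35.7, 162.2]
ee_rot: [0.146, 0.989, -0.002, 0.002]
contact_force: [-4.3, 0.7, 3.8]
gripper_width: 13.2
```

Run:
```python
from h import *
go([568.9,36.1,166],-158);print(read_state()['wrist_torque'])
im=get_image('wrist'); cv2.imwrite('pics/w19.png',im)
```

```text
pos [568.8  35.7 162.2] toolx ang 163.23 j [ 0.35  0.35 -0.23  0.01 -0.99 -2.22] F [-4.3  0.7  3.8] w 13.2 t 17.55
shift m [ 0.      0.0004 -0.0038] yaw -38.77
[-1.23291606  1.09343345  0.2042954 ]
```

View pics/w19.png

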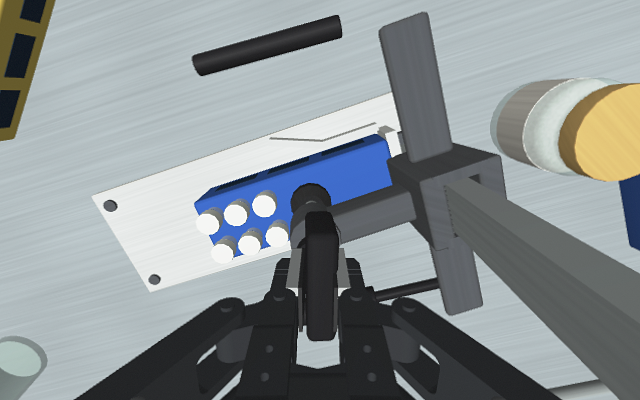

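Emit:
send_rows --pt "0 0 -0.0005" --pt "0 0 -0.0005" --pt "0 0 -0.0005" --pt "0 0 -0.0005" --pt "0 0 -0.0005" --pt "0 0 -0.02" --pt "0 0 -0.05" --pt "0 0 -0.08" --pt "0 0 -0.11" --pt "0 0 -0.13" --pt "0 0 -0.13" --yaw '[0,0,0,0,0,0,0,0,0,0,0]' --fingers '[150,120,100,100,100,100,100,100,100,100,100]'

```text
clock: 18.7
position: [570.0, 36.5, 295.8]
ee_rot: [0.146, 0.989, -0.001, 0.006]
contact_force: [-0.4, -0.2, -0.3]
gripper_width: 51.7
```

Run:
```python
from h import *
go([568.9,36.1,166],-158)
s=read_state();im=get_image('wrist'); cv2.imwrite('pics/w20.png',im);json.dump({k:np.array(v).tolist() for k,v in s.items()},open('w20.json','w'))
im=get_image('side'); cv2.imwrite('pics/s20.png',im);crop(im,230,160,340,270,6.5,'pics/s20c.png')
```

```text
pos [570.   36.5 295.8] toolx ang 163.23 j [ 0.35  0.25 -0.03  0.01 -1.28 -2.22] F [-0.4 -0.2 -0.3] w 51.7 t 18.7
shift m [ 0.0025 -0.0008  0.1298] yaw -38.77
```

View pics/w20.png

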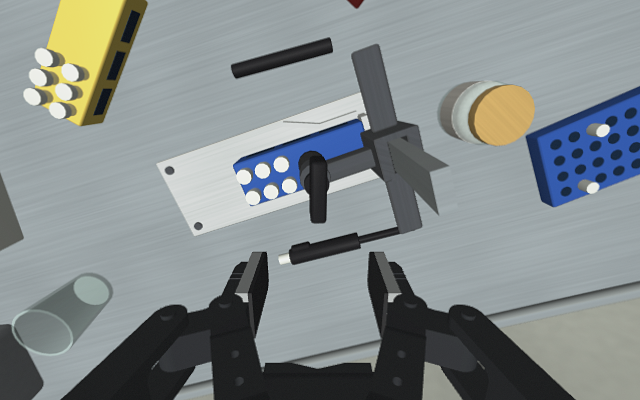

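View pics/s20c.png

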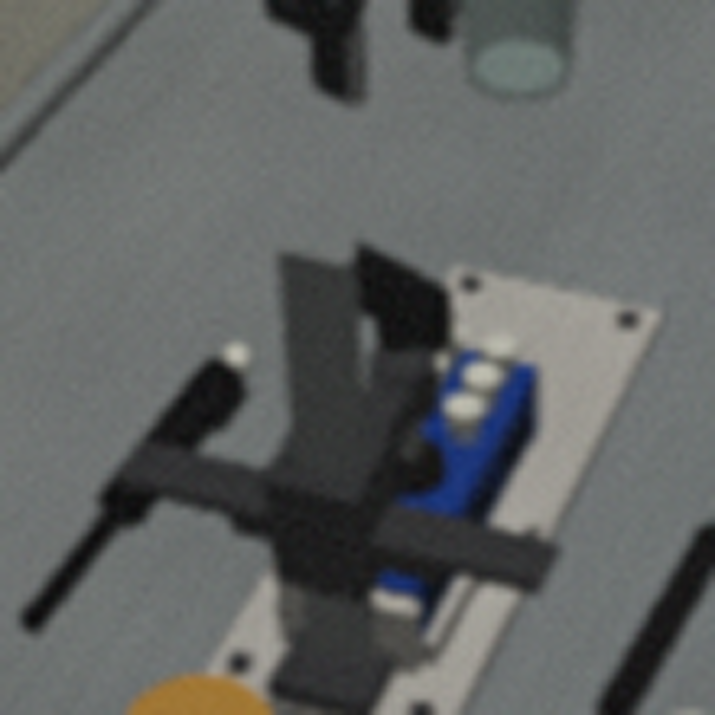

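Run:
```python
from h import *
a=cv2.imread('pics/s12.png',0).astype(np.float32);b=cv2.imread('pics/s20.png',0).astype(np.float32);b13=cv2.imread('pics/s13.png',0).astype(np.float32)
c=cam('side')
def sh(A,B,x0,y0,x1,y1):
    t=A[y0:y1,x0:x1];S=B[y0-4:y1+4,x0-4:x1+4]
    r=cv2.matchTemplate(S,t,cv2.TM_CCOEFF_NORMED);_,v,_,m=cv2.minMaxLoc(r)
    x,y=m
    dx=dy=0
    if 0<x<8 and 0<y<8:
        dx=(r[y,x-1]-r[y,x+1])/(2*(r[y,x-1]+r[y,x+1]-2*v)); dy=(r[y-1,x]-r[y+1,x])/(2*(r[y-1,x]+r[y+1,x]-2*v))
    return round(x-4+dx,2),round(y-4+dy,2),round(v,3)
for n,r in [('tab_b',(246,226,272,244)),('tab_a',(290,236,318,254)),('head',(268,232,292,260)),('foot',(284,222,304,240)),('handle',(280,192,302,214)),('rack caps',(296,208,314,226)),('plate',(300,200,334,216)),('jar',(248,262,274,280)),('rackfront',(284,246,302,262))]:
    print(n,'s12->13',sh(a,b13,*r),'s12->20',sh(a,b,*r))
print(proj(c,[(488,118,105),(488,118,115)]))
print(proj(c,[(568,36,190),(568,36,180)]))
```

```text
tab_b s12->13 (np.float32(0.05), np.float32(0.01), 0.997) s12->20 (np.float32(0.25), np.float32(-0.34), 0.972)
tab_a s12->13 (np.float32(-0.01), np.float32(-0.01), 0.998) s12->20 (np.float32(0.09), np.float32(-0.35), 0.981)
head s12->13 (np.float32(-0.02), np.float32(0.02), 0.996) s12->20 (np.float32(0.04), np.float32(-0.2), 0.991)
foot s12->13 (np.float32(-0.01), np.float32(0.03), 0.993) s12->20 (np.float32(-0.07), np.float32(-0.1), 0.99)
handle s12->13 (np.float32(0.05), np.float32(0.12), 0.979) s12->20 (np.float32(0.03), np.float32(1.06), 0.967)
rack caps s12->13 (np.float32(-0.03), np.float32(0.0), 0.999) s12->20 (np.float32(0.06), np.float32(0.05), 0.985)
plate s12->13 (np.float32(0.07), np.float32(-0.05), 0.994) s12->20 (np.float32(0.13), np.float32(-0.08), 0.991)
jar s12->13 (np.float32(0.07), np.float32(-0.04), 0.99) s12->20 (np.float32(0.05), np.float32(-0.04), 0.991)
rackfront s12->13 (np.float32(0.01), np.float32(0.01), 0.998) s12->20 (np.float32(0.02), np.float32(-0.04), 0.994)
[[306.68503276 247.09027059]
 [306.66454999 244.52505597]]
[[291.56464473 200.17691021]
 [291.66125152 202.88951319]]
```

Run:
```python
from h import *
im=get_image('wrist');s=read_state();cv2.imwrite('pics/w21.png',im);json.dump({k:np.array(v).tolist() for k,v in s.items()},open('w21.json','w'))
crop(im,280,130,360,240,7,'pics/w21c.png'); go([0,0,0])
```

```text
pos [567.8  36.2 290.9] toolx ang 163.21 j [ 0.35  0.25 -0.04  0.   -1.28 -2.22] F [-1.4 -0.6 -0.6] w 51.8 t 18.85
shift m [ 0.534  -0.1977  0.29  ] yaw None
```

View pics/w21c.png

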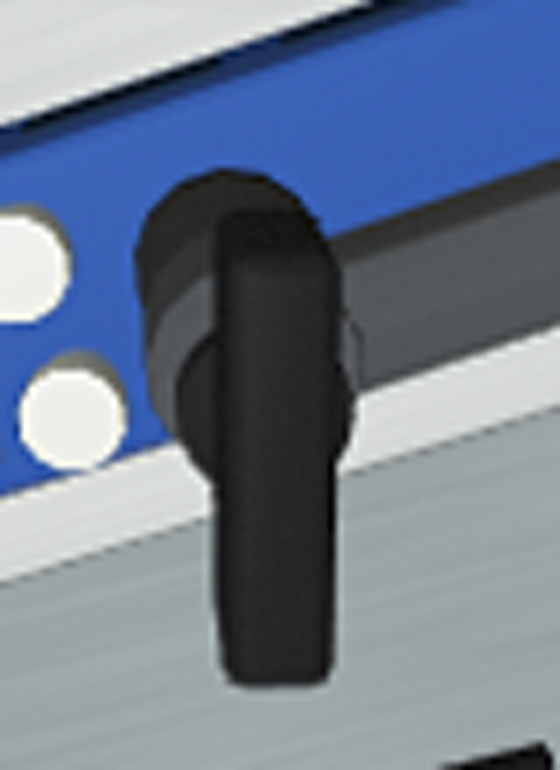

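Run:
```python
from h import *
c=cam('wrist',json.load(open('w21.json')))
q=onplane(c,np.array([(220,262),(338,258),(328,682),(228,682)])/7-.5+.5/7+[280,130],190);print(q.round(1))
a=(q[0]+q[1])/2;b=(q[2]+q[3])/2;d=a-b;print('mid',(a+b)/2,'ang',np.degrees(np.arctan2(d[1],d[0])),np.linalg.norm(d))
```

```text
[[538.6  38.5 190. ]
 [542.1  51.7 190. ]
 [593.2  35.6 190. ]
 [589.6  23.7 190. ]]
mid [565.89312609  37.38964383 190.        ] ang 163.15795472088166 53.32599854544731
```

Emit:
send_rows --pt "0.0 0.0 -0.02" --pt "0.01 -0.04 -0.02" --pt "0.02 -0.08 -0.02" --pt "0.03 -0.12 -0.02" --pt "0.04 -0.16 -0.02" --pt "0.05 -0.2 -0.02" --pt "0.05 -0.2 -0.02" --pt "0.05 -0.2 -0.02" --yaw '[0,0,0,0,0,0,0,0]' --fingers '[100,100,100,100,100,100,100,100]'

```text
clock: 19.65
position: [461.3, -141.3, 310.4]
ee_rot: [0.147, 0.989, -0.002, 0.0]
contact_force: [0.7, 0.4, -0.6]
gripper_width: 52.0
```

Run:
```python
from h import *
go([0,0,0])
im=get_image('top'); cv2.imwrite('pics/t22.png',im); crop(im,215,130,395,250,4.4,'pics/t22c.png')
im2=get_image('side'); cv2.imwrite('pics/s22.png',im2); crop(im2,210,120,390,300,4,'pics/s22c.png')
go([0,0,0])
```

```text
pos [ 461.3 -141.3  310.4] toolx ang 163.09 j [ 0.04  0.09 -0.19  0.   -1.29 -1.91] F [ 0.7  0.4 -0.6] w 52.0 t 19.65
shift m [0.4828 0.0023 0.3099] yaw None
pos [ 462.2 -140.3  310.6] toolx ang 163.22 j [ 0.05  0.09 -0.19  0.   -1.29 -1.91] F [-0.6  0.1 -0.2] w 51.6 t 19.75
shift m [0.4834 0.0021 0.3099] yaw None
```

View pics/t22.png

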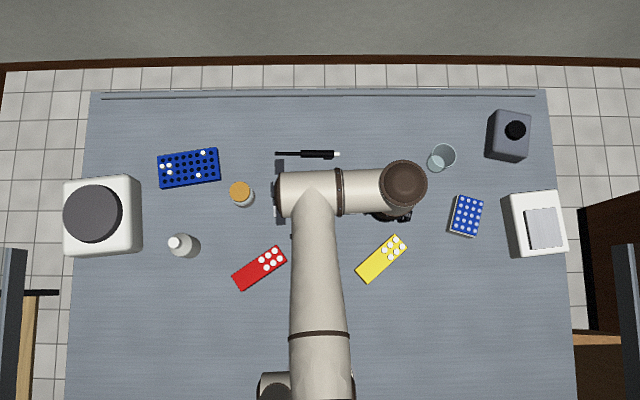

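View pics/t22c.png

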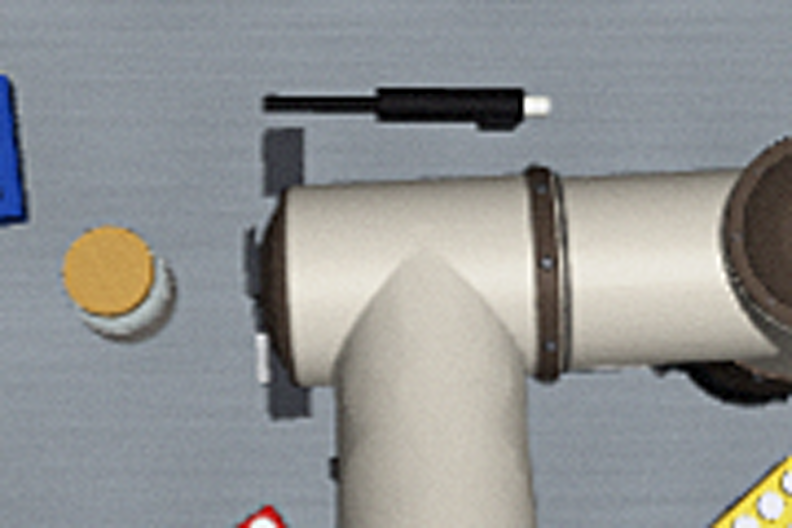

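View pics/s22c.png

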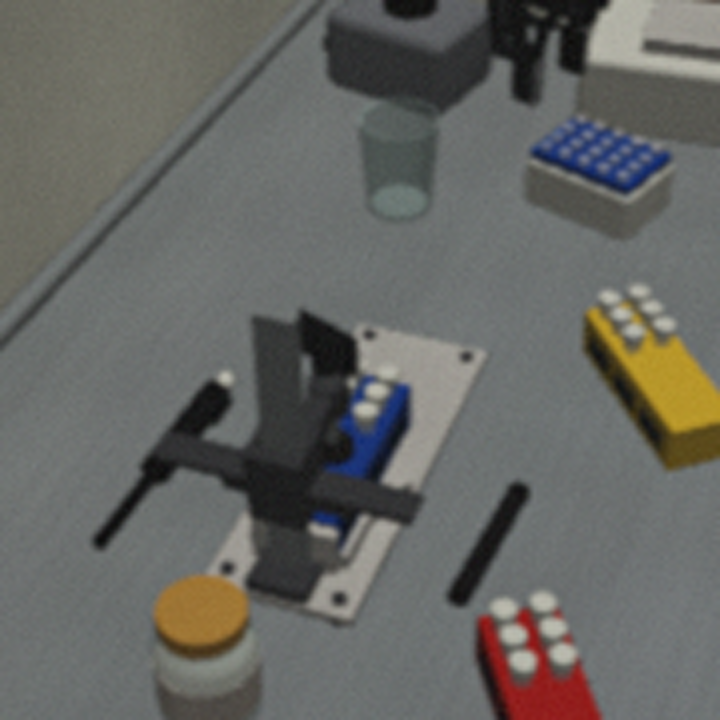

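The bystanders are where they were, the rack is home under the foot, and the arm is clear of everything. Handing in.

Run:
```python
from h import *
print(job_done()); print(read_state()['clock'])
```

```text
the job is handed in; nothing more can be done
None
the job is handed in; nothing more can be done
```

I slid the blue rack home, ran the clamp arm down until it bound, turned the handle 3.1 rad clockwise, let go and backed the arm off. The job was handed in at about 20 s of the 69 s allowed, and no verdict was reported. The foot force and the tilt can't be measured directly, so both figures for them below are inferred.

- **Rack:** its rear edge measured 115 mm from the plate's −x edge, where home puts it. The last push met 10–18 N with no further advance. The rack looked square between the rails and did not shift while I tightened.
- **Clamp arm:** tab_a took 44 N with no further travel and the foot was on the rack at z ≈ 61. This came after about 66 mm of travel rather than 82, because the arm had started some 16 mm below the top. The handle moved about 5 mm toward the bar, which fits the 0.045 rad cocked tilt.
- **Handle:** it went from −18.5° to 163.2° by picture, past the 2.4 rad quoted as enough.
- **Foot force:** the handle came down about 4 mm, which suggests roughly 27–34 N. The tabs seemed to rise about 1.4 mm (0.35 px), which could be flex or a small slip; I left it, as the estimate stayed above 20 N.
- **Bystanders:** none showed any movement in the last pictures, though the robot arm hid part of the final top view. The tool force read about zero and the gripper was clear.

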